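Clock a flatted bearing cover in the V-cradle and set the straightedge to it

ROBOT

A 6-joint arm with a two-finger parallel gripper is mounted at the origin on the work surface. World frame = base frame: x ahead of the robot, y to its left, z up, the work surface at z = 0. Lengths are in m, angles in degrees, forces in N, time in s.
With the tool pointing down it reaches from about 0.35 to 0.875 m from the base axis. Payload 4.2 kg.
Tool frame: the origin (TCP) lies on the front face of the gripper's body, between the roots of the fingers; the fingertips stand finger_overhang ahead of it and the grasp point (between the pads) lies 51 mm ahead of it (finger_overhang is the distance from the TCP to the fingertips, in m); z points along the fingers, y is the line along which they close (so a half turn about z gives the same grasp; the last joint's range is limited). The gripper opens to 87 mm and grips with 3 to 60 N. Pads are 19 mm wide; open, the fingers measure 117 mm over their backs; the gripper's body (75 mm by 190 mm) begins 51 mm behind the grasp point.
Start: joints at [-52.735, 22.042, 0.453, 0, -68.411, -14.817], TCP at [0.239, -0.578, 0.292] pointing down, gripper open.
Joint ranges: [-179.83, 179.83], [-69.29, 118.12], [-61.27, 80.66], [-181.25, 117.63], [-171.15, -9.14], [-177.46, 177.46]. Speed limits (degrees/s): [159.86, 159.86, 180, 180, 180, 180].

INTERFACE

Orientations are given as a 3x3 rotation matrix whose columns are the frame's x, y, z axes.
In Python, from station import sense, capture, camera_model, finish_job, finger_overhang gives the robot as it stands. The module is installed in compiled form; this text tells all that it offers.
- The arm moves only by the tool jog_arm, never from a script. Its argument "rows" is a list that holds one entry, the list of rows, each a list of 4 numbers: the shift along the tool's x, y, z in m, then the turn about the tool's z in rad. A call has 1 to 20 rows; each row shifts and turns the commanded pose from where the row before left it, along the tool's axes as they then stand; what a row does not reach is not made up. A row lasts 1/8 s, in which the tool goes at most 62.5 mm and 10.7 degrees, less where a joint would pass 70% of its speed; a pose out of reach is approached as far as the arm can. A call is refused whole if a number of a shift passes 0.0625 or a number of a turn 0.188, either way. A call with a gripper value outside its range is refused whole. "claw" is the opening, from 0 (shut) to 1 (fully open), set as the call begins (left out, the last holds). The fingers move at their own pace and stop on an object; the grip force is fixed at half the most. Time passes only in rows, so rows that do not move let the fingers close. It gives the time, the measured TCP pose, the force, the opening and the grip force at its end, in the units of the state.
- sense(): the state, without advancing time (a new reading comes with each control period).
- capture(name): name is "scene" or "top" or "wrist"; returns the picture (480x640x3 uint8, red, green, blue); there is no depth.
- camera_model(name): a dict with "fovy" (degrees; the focal length in pixels is half the picture's height over the tangent of half this angle, whatever the lens; pixels are square), "cx", "cy" (the principal point, pixels), "k1" (the pictures are not rectified: a ray, as slopes to the right and down, at radius r is drawn at 1 + k1 r^2 times it, then the intrinsics apply), "eye" and "rotation" of the camera in the world. Camera axes: x right, y down, z forward; pixel columns grow to the right and rows downward; lengths in m; the calibration is good to about 2 mm. A picture is of the moment at which its call begins: read the wrist's pose just before it. camera_model takes no time and is no camera call; for the wrist camera it gives the pose at the moment of the call.
- finish_job(): hands the job in; it is judged then, once.
The state is a dict: "time_s": time; "joints": joint angles; "joint_velocities": joint speeds; "effort": joint torques, N m; "tcp_pos": TCP position; "ee_rot": TCP orientation; "wrist_force": force on the tool from outside, world axes, zero at the start; "moment": the same for the moment, N m; "gripper_width": opening from 0.0 (shut) to 1.0 (fully open); "gripper_force": force on a finger pad.
Only numpy, scipy, OpenCV 4.12 (cv2) and the standard library are available. Lean on these libraries where they do the work, as an engineer would, in place of code of your own. Each camera call takes 0.05 s, during which the arm holds its last target. There are 200 camera calls.

TASK

Without lifting the round bearing cover out of the V-cradle, roll it until its red flat beds flush on the cradle's yellow face. Then lay the aluminium straightedge on its broad side across both green shoulders, roughly centred, its long edge flush against the cover's front face (the one towards the robot), and let go, with the cover still bedded. Leave everything else where it is.

Things in the scene. Friction and masses are not known exactly. Their poses are not given: they have to be found in the camera images.
- cradle: Fixed green V-cradle, 120 long (x, the groove's direction, +x away from the robot) x 150 wide (y). Origin: centre of its underside on the bench. 90 degree V, symmetric, bottom of the V 12 mm up, opening 100 mm wide at the top. Two flat level green shoulders 62 mm up, at |y| 50 to 75. The +y slope is the yellow face, the -y slope bare steel. The groove is open at both ends.
- yellow_face: The cradle's yellow slope, 45 degrees, 71 mm from V bottom to shoulder. Origin on its surface, mid-length, 42 mm up the slope from the V's bottom. z: normal out of the face, y: up the slope, x: along the groove.
- cover: Loose steel disc standing on edge in the groove, 84 mm diameter, 18 mm thick, about 0.7 kg, with one red-painted flat 33 mm from the centre (52 mm wide). Faces plain. Origin: disc centre. z: its axis, along the groove towards the robot; x: towards the flat. On the round rim its centre is 71.4 mm above the bench; bedded, 65 mm and 6.4 mm to the yellow side. It starts with the flat roughly upward.
- cover_flat (a point): Middle of the cover's red flat, 33 mm from the disc centre along the cover's x. Bedded on the yellow face it lies at the yellow_face origin, but anywhere along the groove.
- straightedge: Loose aluminium bar 180 x 22 x 12 mm (x long, y width, z height), 0.13 kg, fine dark graduations on top, lying on the bench at the left or right of the cradle. Origin: centre of its underside.
- batten: Wooden batten 170 x 30 x 15 mm on the bench on the side opposite the straightedge; not to be used. Origin: centre of underside.
- jar: Glass screw jar, 54 mm diameter, 80 high, standing close behind the cradle. Leave alone. Origin: centre of underside.
- oilcan: Red can, 48 mm diameter, 100 high, standing close behind the cradle. Leave alone. Origin: centre of underside.
- screwdriver: Orange-handled screwdriver lying crosswise between robot and cradle. Leave alone. Origin: under its middle.
- hammer: Hammer lying on the right of the bench. Leave alone. Origin: under its middle.
- glue: Green bottle, 60 mm diameter, 150 high, behind on the left. Leave alone. Origin: centre of underside.
- pulley: Dark stepped pulley, 70 mm diameter, 40 high, behind on the right. Leave alone. Origin: centre of underside.

How it is judged (in metres and radians):
On the way:
1. the cover's flat is bedded on the yellow face while the straightedge is still away from it (z of cover_flat in the frame of yellow_face between -0.0025 and 0.0025 m and y of cover_flat in the frame of yellow_face between -0.004 and 0.004 m and angle between the x axis of cover and the z axis of yellow_face, either way round below 0.07 rad and angle between the z axis of cover and the x axis of cradle, either way round below 0.12 rad and x of cover in the frame of cradle between -0.05 and 0.05 m and distance between straightedge and cover above 0.08 m), for 0.2 s.
At the end, for the whole second after the job is handed in: Flat on the yellow face within 2.5 mm and 0.07 rad, within 4 mm of its place up the slope; cover within 50 mm of mid-groove, 0.12 rad of its axis. Straightedge level (0.05 rad) on both shoulders, centred within 25 mm, parallel within 0.05 rad and under 2.5 mm from the front face. At rest (z of cover_flat in the frame of yellow_face between -0.0025 and 0.0025 m and y of cover_flat in the frame of yellow_face between -0.004 and 0.004 m and angle between the x axis of cover and the z axis of yellow_face, either way round below 0.07 rad and angle between the z axis of cover and the x axis of cradle, either way round below 0.12 rad and x of cover in the frame of cradle between -0.05 and 0.05 m and z of straightedge in the frame of cover between 0.017 and 0.0225 m and angle between the y axis of straightedge and the z axis of cover, either way round below 0.05 rad and z of straightedge in the frame of cradle between 0.0595 and 0.065 m and y of straightedge in the frame of cradle between -0.025 and 0.025 m and angle between straightedge's own z axis and vertical below 0.05 rad and linear speed of each of cover, straightedge below 0.01 m/s); the robot touches nothing.
It fails at once if the cover is lifted out of the groove (centre more than about 18 mm above its place) (z of cover in the frame of cradle above 0.09 m).
It fails at once if a bystander on the bench is disturbed (moved over 25 mm) (distance of any of batten, jar, oilcan, screwdriver, hammer, glue, pulley from where it was at the start of the episode above 0.025 m).
It also fails if it takes over 72 s, if anything falls off the work surface, if the arm or the gripper's body presses on something with over 40 N, if the wrist force passes 120 N, or if a joint passes its speed limit or range.

## Working session

There is one attempt and no reset: what is moved stays moved. The work goes in short steps, Python scripts to look and compute and a tool call to move; the robot and the scene stay as the last step left them, time stands still between calls to the robot, and variables do not carry over. Pictures are saved under pics/ and viewed, at most 10 in all, crops included, and the job is handed in when it is done.

Besides the shell and the picture viewer there is one more tool, called after ">>>" as name([rows], argument=value, ...), one row to a line, values as JSON. jog_arm: Moves the arm, as the interface text tells. Its arguments: {"type":"object","properties":{"rows":{"type":"array"},"claw":{"type":"number"}},"required":["rows"]}

```bash
mkdir -p pics; ls
python3 - <<'E'
from station import *
import cv2
s=sense(); print(s); print(finger_overhang if not callable(finger_overhang) else finger_overhang())
for n in("scene","top"):
    print(n,camera_model(n)); cv2.imwrite(f"pics/{n}0.png",capture(n)[:,:,::-1])
E
```

```text
pics
{'time_s': 0.0, 'joints': array([-5.27347109e+01,  2.20895875e+01,  3.79234863e-01, -2.93484192e-02,
       -6.84095524e+01, -1.48185308e+01]), 'joint_velocities': array([ 0.00638512, -0.02254016, -0.03197669,  0.13346423,  0.0200455 ,
       -0.03929218]), 'effort': array([-1.10334451e-03, -3.90669394e+01,  1.87409824e+01,  4.21994448e+00,
        1.10084712e-02, -2.11422007e-04]), 'tcp_pos': array([ 0.23851203, -0.57721066,  0.29116714]), 'ee_rot': array([[-9.24306848e-01, -3.81649135e-01, -8.88088469e-04],
       [-3.81650161e-01,  9.24304786e-01,  1.95384291e-03],
       [ 7.51819648e-05,  2.14488949e-03, -9.99997697e-01]]), 'wrist_force': array([-0.03455074,  0.16247093, -0.04630911]), 'moment': array([-0.02605949, -0.01158009, -0.02246898]), 'gripper_force': 0.0, 'gripper_width': 1.0033737006965118}
0.0697
scene {'fovy': 50.6051968916913, 'cx': 320.17770148889423, 'cy': 247.24676498616648, 'k1': -0.007154169769267049, 'eye': array([ 1.37800321, -0.09617327,  0.84508513]), 'rotation': array([[ 0.08156496,  0.67602742, -0.73234834],
       [ 0.99655423, -0.04421462,  0.07017646],
       [ 0.0150607 , -0.73554877, -0.67730435]])}
top {'fovy': 42.1533836766419, 'cx': 320.904785628094, 'cy': 234.09311535837307, 'k1': -0.04070253200526185, 'eye': array([ 0.42027416, -0.02472182,  1.31324674]), 'rotation': array([[ 2.75917689e-02, -9.91852095e-01,  1.24370877e-01],
       [-9.99610781e-01, -2.78900340e-02, -6.57379965e-04],
       [ 4.12073169e-03, -1.24304332e-01, -9.92235583e-01]])}
```

View pics/top0.png

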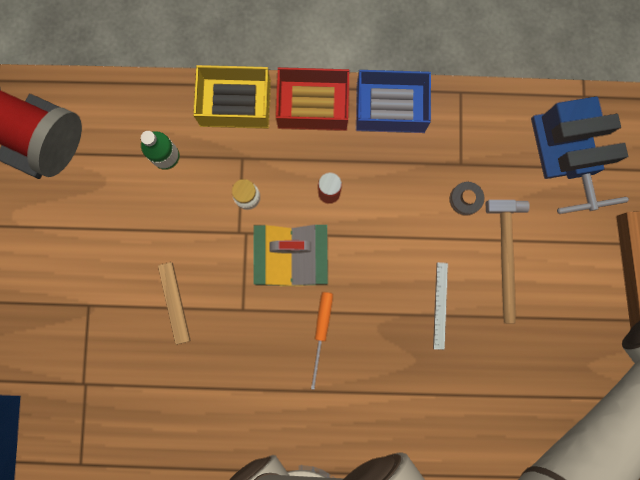

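View pics/scene0.png

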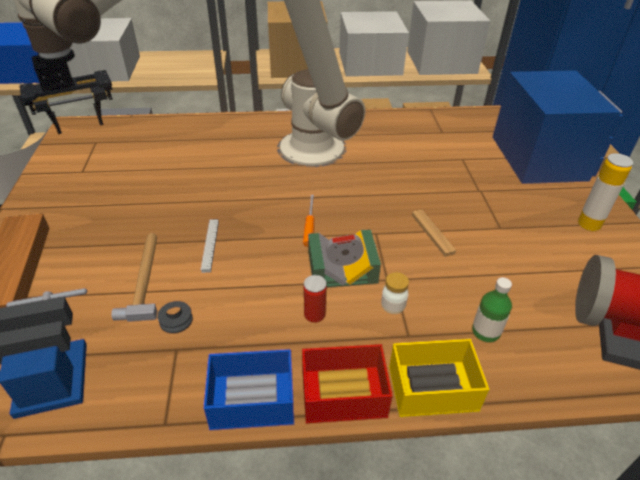

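The top view shows the cradle at about (291,255), the cover's red flat at (291,245), the straightedge on the right at (441,306), the batten on the left, and the jar (246,194) and can (330,187) behind the cradle. The scene view shows the same things from the far side: red flat at (343,239), yellow face on the right.

```bash
cat > h.py <<'E'
import numpy as np, cv2
from station import *
def K(m):
    f=240/np.tan(np.radians(m["fovy"]/2)); return np.array([[f,0,m["cx"]],[0,f,m["cy"]],[0,0,1]])
def ray(m,p):
    n=cv2.undistortPoints(np.array(p,float).reshape(-1,1,2),K(m),np.array([m["k1"],0,0,0])).reshape(-1,2)
    return np.c_[n,np.ones(len(n))]@np.array(m["rotation"]).T
def onz(m,p,z):
    d=ray(m,p); e=np.array(m["eye"]); return e+d*((z-e[2])/d[:,2])[:,None]
def tri(m1,p1,m2,p2):
    d1,d2=ray(m1,[p1])[0],ray(m2,[p2])[0]; e1,e2=np.array(m1["eye"]),np.array(m2["eye"])
    t=np.linalg.lstsq(np.c_[d1,-d2],e2-e1,rcond=None)[0]; a,b=e1+t[0]*d1,e2+t[1]*d2
    return (a+b)/2,np.linalg.norm(a-b)
def mask(img,lo,hi,box):
    h=cv2.cvtColor(img,cv2.COLOR_RGB2HSV); m=cv2.inRange(h,np.array(lo),np.array(hi)); o=np.zeros_like(m)
    x0,y0,x1,y1=box; o[y0:y1,x0:x1]=m[y0:y1,x0:x1]; return o
def rects(m,amin=20):
    c,_=cv2.findContours(m,cv2.RETR_EXTERNAL,cv2.CHAIN_APPROX_NONE)
    return [cv2.minAreaRect(k) for k in sorted(c,key=cv2.contourArea,reverse=True) if cv2.contourArea(k)>=amin]
E
python3 - <<'E'
from h import *
np.set_printoptions(precision=4,suppress=True)
T=camera_model("top");S=camera_model("scene")
t=cv2.imread("pics/top0.png")[:,:,::-1].copy(); s=cv2.imread("pics/scene0.png")[:,:,::-1].copy()
g=mask(t,(50,60,40),(95,255,255),(240,215,340,295))
for r in rects(g): print("green",r,"\n",onz(T,cv2.boxPoints(r),.062)[:,:2])
b=mask(t,(0,0,150),(180,60,255),(420,250,460,360))
for r in rects(b): print("bar",r,"\n",onz(T,cv2.boxPoints(r),.012)[:,:2],onz(T,[r[0]],.012))
for n,im,m,box in(("t",t,T,(265,230,320,260)),("s",s,S,(325,225,365,250))):
    k=cv2.bitwise_or(mask(im,(0,140,90),(6,255,255),box),mask(im,(172,140,90),(180,255,255),box))
    for r in rects(k,8): print("red",n,r,cv2.boxPoints(r).round(1).tolist(),onz(m,[r[0]],.104))
for n,p,z in(("jar",(245,185),.08),("can",(330,180),.1)): print(n,onz(T,[p],z))
E
python3 -c "
import cv2
a=cv2.imread('pics/top0.png')[220:295,245:335];b=cv2.imread('pics/scene0.png')[215:290,300:390]
cv2.imwrite('pics/c.png',cv2.resize(cv2.vconcat([a,b]),None,fx=4,fy=4,interpolation=cv2.INTER_CUBIC)[:600])"
```

```text
green ((321.0, 254.0), (58.0, 10.0), 90.0) 
 [[ 0.5954 -0.0151]
 [ 0.596  -0.0354]
 [ 0.4786 -0.0385]
 [ 0.478  -0.0184]]
green ((259.0, 255.0), (58.0, 10.0), 90.0) 
 [[0.5898 0.1106]
 [0.5904 0.0903]
 [0.4731 0.0857]
 [0.4725 0.1058]]
bar ((440.53143310546875, 305.17205810546875), (10.182534217834473, 86.08984375), 2.174743890762329) 
 [[ 0.3529 -0.2653]
 [ 0.5313 -0.271 ]
 [ 0.5311 -0.2924]
 [ 0.3526 -0.2864]] [[ 0.4413 -0.2787  0.012 ]]
red t ((291.0, 245.0), (6.0, 24.0), 90.0) [[279.0, 242.0], [303.0, 242.0], [303.0, 248.0], [279.0, 248.0]] [[0.5487 0.0323 0.104 ]]
red s ((343.1621398925781, 238.97296142578125), (5.918363571166992, 20.714271545410156), 80.53767395019531) [[332.5, 237.8000030517578], [352.8999938964844, 234.39999389648438], [353.8999938964844, 240.1999969482422], [333.3999938964844, 243.60000610351562]] [[0.5532 0.0332 0.104 ]]
jar [[0.6703 0.1302 0.08  ]]
can [[ 0.6811 -0.0406  0.1   ]]
```

View pics/c.png

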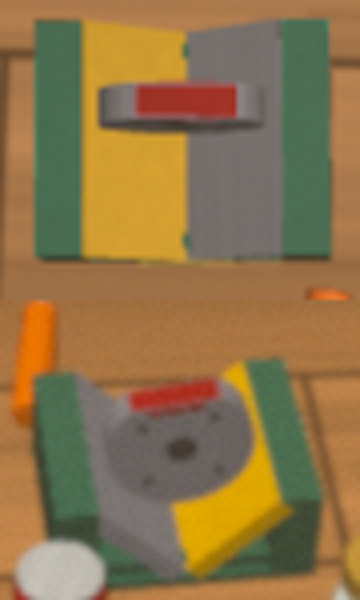

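The crop shows the flat nearly level with a slight tilt. Cradle centre is at about (0.534, 0.036) with yaw of about 2.4°, and the 125 × 117 mm shoulder spacing fits the given sizes. I'll hover over the cover and look from close by.

>>> jog_arm([
  [[0, 0, 0, -0.1527], [0, 0, 0, -0.1527], [0, 0, 0, -0.1527], [0, 0, 0, -0.1527], [0, 0, 0, -0.1527], [0, 0, 0, -0.1527], [0, 0, 0, -0.1527], [0, 0, 0, -0.1527], [-0.05, -0.028, 0.002, 0], [-0.05, -0.028, 0.002, 0], [-0.05, -0.028, 0.002, 0], [-0.05, -0.028, 0.002, 0], [-0.05, -0.028, 0.002, 0], [-0.05, -0.028, 0.002, 0], [-0.05, -0.028, 0.002, 0], [-0.05, -0.028, 0.002, 0], [-0.05, -0.028, 0.002, 0], [-0.05, -0.028, 0.002, 0], [-0.05, -0.028, 0.002, 0], [-0.05, -0.028, 0.002, 0]],
], claw=0.6)

```text
time_s: 2.6
tcp_pos: [0.5492, 0.038, 0.2679]
ee_rot: [[0.043, -0.999, -0.001], [-0.999, -0.043, -0.0], [0.0, 0.001, -1.0]]
wrist_force: [1.2, -1.0, -0.3]
gripper_width: 0.6
gripper_force: 0.0
```

Run:
```python
from h import *
np.set_printoptions(precision=4,suppress=True)
W=camera_model("wrist"); w=capture("wrist"); cv2.imwrite("pics/w1.png",w[:,:,::-1]); print(W); s=sense(); print(s["tcp_pos"],s["ee_rot"],s["joints"])
T=camera_model("top");S=camera_model("scene")
for a,b in(((279,242),(353.9,240.2)),((303,242),(333.4,243.6)),((279,248),(352.9,234.4)),((303,248),(332.5,237.8))): print(tri(T,a,S,b))
```

```text
{'fovy': 64.06522621675632, 'cx': 322.29435222204444, 'cy': 235.92718934132907, 'k1': -0.050777748890353316, 'eye': array([ 0.5521, -0.0416,  0.3599]), 'rotation': array([[-0.999 , -0.0418, -0.0151],
       [-0.0444,  0.9555,  0.2916],
       [ 0.0022,  0.292 , -0.9564]])}
[0.5524 0.0427 0.2673] [[ 0.0473 -0.9989  0.0027]
 [-0.9989 -0.0473  0.0011]
 [-0.001  -0.0027 -1.    ]] [ 21.1782  16.2299 -11.9009  -0.0042 -61.7044 -18.4672]
(array([0.5545, 0.0566, 0.1001]), np.float64(0.0008927528141135934))
(array([0.5565, 0.0104, 0.0945]), np.float64(0.0023357416492442128))
(array([0.542 , 0.0557, 0.1063]), np.float64(0.0007552383845614236))
(array([0.544 , 0.0097, 0.1006]), np.float64(0.001938306894581879))
```

View pics/w1.png

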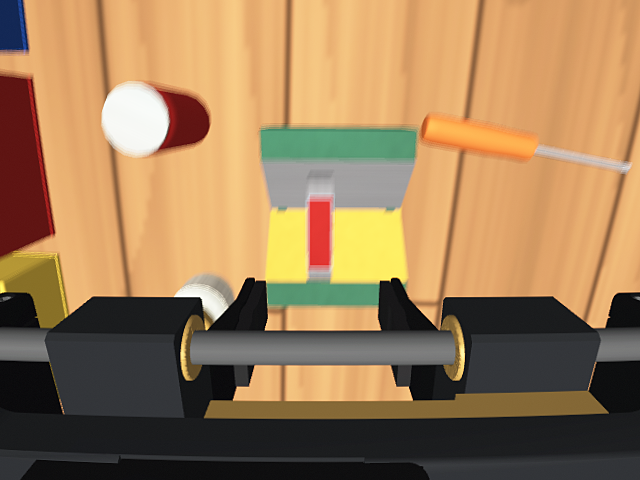

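The wrist view shows the cover edge-on at column 319, rows 175–280, with the red flat spanning rows 195–267. The can and jar are well outside the cradle. I'll refine cradle and cover from a settled frame.

Run:
```python
from h import *
np.set_printoptions(precision=4,suppress=True)
[capture("wrist") for _ in range(3)]
W=camera_model("wrist"); s=sense(); w=capture("wrist"); print(s["tcp_pos"],s["ee_rot"][:,1],s["wrist_force"])
for r in rects(mask(w,(50,60,40),(95,255,255),(240,110,430,310)),100): print("green",r,"\n",onz(W,cv2.boxPoints(r),.062)[:,:2])
k=cv2.bitwise_or(mask(w,(0,140,90),(6,255,255),(290,180,350,290)),mask(w,(172,140,90),(180,255,255),(290,180,350,290)))
for r in rects(k): print("red",r,onz(W,[r[0]],.104),onz(W,cv2.boxPoints(r),.104)[:,:2])
```

```text
[0.5486 0.037  0.2673] [-0.999  -0.0442  0.0021] [-1.5183 -0.5656 -0.3257]
green ((338.87689208984375, 141.190673828125), (158.05255126953125, 33.35183334350586), 0.5787255764007568) 
 [[ 0.5973 -0.0129]
 [ 0.5971 -0.0375]
 [ 0.4787 -0.042 ]
 [ 0.4762 -0.0173]]
green ((322.4999694824219, 292.4999694824219), (112.99998474121094, 24.999996185302734), -0.0) 
 [[0.592  0.1121]
 [0.5921 0.0888]
 [0.4971 0.0846]
 [0.495  0.1079]]
red ((320.0, 231.0), (70.0, 22.0), 90.0) [[0.549  0.0317 0.104 ]] [[0.5575 0.0074]
 [0.5427 0.0068]
 [0.5401 0.0573]
 [0.5557 0.058 ]]
```

>>> jog_arm([
  [[0.022, 0, 0, 0], [0, 0, 0.0218, 0], [0, 0, 0.0218, 0], [0, 0, 0.0218, 0], [0, 0, 0.0218, 0], [0, 0, 0.0218, 0], [0, 0, 0.0218, 0], [0, 0, 0, 0], [0, 0, 0, 0]],
])

```text
time_s: 3.98
tcp_pos: [0.55, 0.0135, 0.1385]
ee_rot: [[0.042, -0.999, 0.001], [-0.999, -0.042, 0.0], [-0.0, -0.001, -1.0]]
wrist_force: [-0.1, -0.3, -0.2]
gripper_width: 0.596
gripper_force: 0.0
```

>>> jog_arm([
  [[0, 0, 0, 0], [0, 0, 0, 0], [0, 0, 0, 0], [0, 0, 0, 0], [0, 0, 0, 0], [0, 0, 0, 0]],
], claw=0)

```text
time_s: 4.72
tcp_pos: [0.5502, 0.0143, 0.1377]
ee_rot: [[0.043, -0.999, 0.001], [-0.999, -0.043, 0.0], [-0.0, -0.001, -1.0]]
wrist_force: [0.9, -0.2, 1.0]
gripper_width: 0.199
gripper_force: 29.9
```

Run:
```python
import numpy as np
def arc(a,b,r,n,end=(0,0)):
    th=np.radians(np.linspace(a,b,n+1)); k=np.linspace(0,1,n+1)
    P=np.c_[r*np.sin(th)+end[0]*k, r*np.cos(th)+end[1]*k]; d=np.diff(P,axis=0)
    print([[round(-x,4),0,round(-z,4),0] for x,z in d])
arc(-55,45,.026,16)
```

```text
[[np.float64(-0.0018), 0, np.float64(-0.0022), 0], [np.float64(-0.002), 0, np.float64(-0.002), 0], [np.float64(-0.0022), 0, np.float64(-0.0018), 0], [np.float64(-0.0024), 0, np.float64(-0.0015), 0], [np.float64(-0.0025), 0, np.float64(-0.0013), 0], [np.float64(-0.0027), 0, np.float64(-0.001), 0], [np.float64(-0.0027), 0, np.float64(-0.0007), 0], [np.float64(-0.0028), 0, np.float64(-0.0004), 0], [np.float64(-0.0028), 0, np.float64(-0.0001), 0], [np.float64(-0.0028), 0, np.float64(0.0002), 0], [np.float64(-0.0028), 0, np.float64(0.0005), 0], [np.float64(-0.0027), 0, np.float64(0.0008), 0], [np.float64(-0.0026), 0, np.float64(0.0011), 0], [np.float64(-0.0025), 0, np.float64(0.0014), 0], [np.float64(-0.0023), 0, np.float64(0.0017), 0], [np.float64(-0.0021), 0, np.float64(0.0019), 0]]
```

>>> jog_arm([
  [[-0.0018, 0, -0.0021, 0], [-0.002, 0, -0.0019, 0], [-0.0022, 0, -0.0017, 0], [-0.0024, 0, -0.0015, 0], [-0.0025, 0, -0.0012, 0], [-0.0027, 0, -0.0009, 0], [-0.0027, 0, -0.0006, 0], [-0.0028, 0, -0.0003, 0], [-0.0028, 0, 0, 0], [-0.0028, 0, 0.0003, 0], [-0.0028, 0, 0.0006, 0], [-0.0027, 0, 0.0008, 0], [-0.0026, 0, 0.0011, 0], [-0.0025, 0, 0.0014, 0], [-0.0023, 0, 0.0017, 0], [-0.0021, 0, 0.0019, 0], [0, 0, 0, 0]],
])

```text
time_s: 6.85
tcp_pos: [0.5476, 0.0469, 0.1457]
ee_rot: [[0.045, -0.999, -0.003], [-0.999, -0.045, -0.012], [0.012, 0.004, -1.0]]
wrist_force: [-3.1, -28.1, 31.3]
gripper_width: 0.205
gripper_force: 30.0
```

Run:
```python
from h import *
a=capture("scene")[195:295,290:400,::-1]; b=capture("wrist")[110:310,230:430,::-1]
cv2.imwrite("pics/d.png",cv2.hconcat([cv2.resize(a,(440,400),interpolation=2),cv2.resize(b,(360,400))])); print(sense()["wrist_force"])
```

```text
[ -3.39070795 -27.64197969  30.35186043]
```

View pics/d.png

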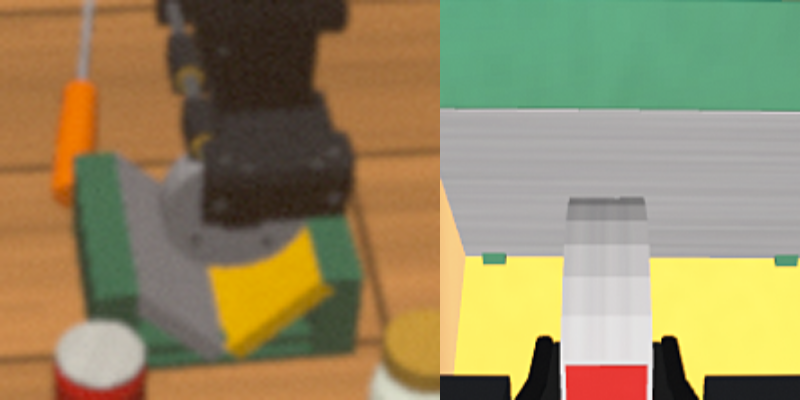

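The arc is turning the cover: the wrist crop has the red now past the top on the yellow side. Resistance is about 40 N, so I'll release, rise and measure the angle.

>>> jog_arm([
  [[0, 0, 0, 0], [0, 0, 0, 0], [0, 0, 0, 0], [0, 0, -0.03, 0], [0, 0, -0.03, 0], [0.02, 0, -0.03, 0], [0.02, 0, 0, 0], [0, 0, 0, 0], [0, 0, 0, 0]],
], claw=0.6)

```text
time_s: 8.07
tcp_pos: [0.5493, 0.014, 0.2285]
ee_rot: [[0.042, -0.999, -0.003], [-0.999, -0.042, -0.0], [0.0, 0.003, -1.0]]
wrist_force: [0.1, -0.1, -0.4]
gripper_width: 0.602
gripper_force: 0.0
```

```bash
cat > look.py <<'E'
from h import *
import sys
np.set_printoptions(precision=4,suppress=True)
W=camera_model("wrist"); s=sense(); w=capture("wrist"); print(s["tcp_pos"],s["ee_rot"][:,1],s["wrist_force"])
sc=capture("scene"); tp=capture("top"); M={"wrist":W,"scene":camera_model("scene"),"top":camera_model("top")}
for n,im,box in(("wrist",w,(200,100,450,400)),("scene",sc,(300,215,390,290)),("top",tp,(250,222,335,290))):
    k=cv2.bitwise_or(mask(im,(0,130,70),(7,255,255),box),mask(im,(172,130,70),(180,255,255),box))
    for r in rects(k,8): print(n,r,cv2.boxPoints(r).round(1).tolist())
a=sc[195:295,290:400,::-1]; b=w[80:400,180:468,::-1]
cv2.imwrite(sys.argv[1],cv2.hconcat([cv2.resize(a,(440,400),interpolation=2),cv2.resize(b,(360,400))]))
E
python3 look.py pics/e.png
```

```text
[0.5493 0.014  0.2285] [-0.9991 -0.0424  0.0026] [ 0.1223 -0.0928 -0.4271]
wrist ((323.5, 282.0), (78.0, 25.0), 90.0) [[311.0, 243.0], [336.0, 243.0], [336.0, 321.0], [311.0, 321.0]]
scene ((342.25, 238.25), (6.471832275390625, 21.965007781982422), 78.69007110595703) [[330.79998779296875, 237.1999969482422], [352.3999938964844, 232.89999389648438], [353.70001220703125, 239.3000030517578], [332.1000061035156, 243.60000610351562]]
```

View pics/e.png

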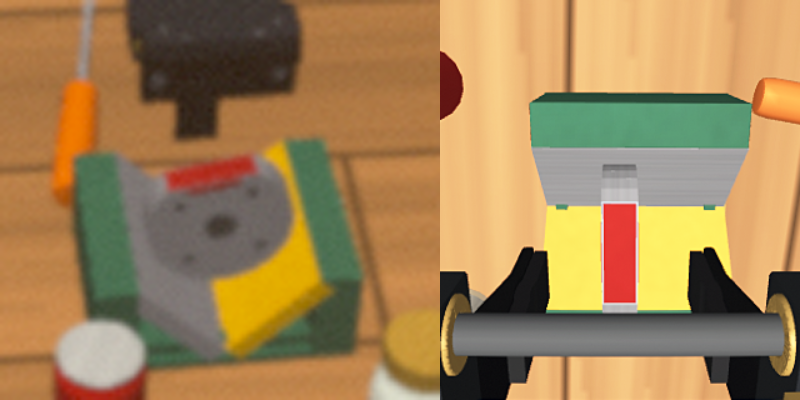

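The flat has not turned. The force ran along the yellow face's normal, straight through the disc centre, so the cover climbed the face and slid back. Driving from the top or yellow side (0° to 75°) gives a real lever against the yellow face, so I'll regrip there.

>>> jog_arm([
  [[-0.02, 0, 0, 0], [0, 0, 0.02, 0], [0, 0, 0.02, 0], [0, 0, 0.02, 0], [0, 0, 0.02, 0], [0, 0, 0, 0], [0, 0, 0, 0]],
])

```text
time_s: 9.1
tcp_pos: [0.5494, 0.0346, 0.1505]
ee_rot: [[0.044, -0.999, 0.001], [-0.999, -0.044, 0.0], [-0.0, -0.001, -1.0]]
wrist_force: [0.2, 0.4, 0.2]
gripper_width: 0.597
gripper_force: 0.0
```

>>> jog_arm([
  [[0, 0, 0, 0], [0, 0, 0, 0], [0, 0, 0, 0], [0, 0, 0, 0], [0, 0, 0, 0]],
], claw=0)

```text
time_s: 9.72
tcp_pos: [0.5484, 0.0338, 0.1499]
ee_rot: [[0.042, -0.999, -0.001], [-0.999, -0.042, -0.0], [0.0, 0.001, -1.0]]
wrist_force: [-1.4, 1.1, 2.2]
gripper_width: 0.205
gripper_force: 29.8
```

Run:
```python
import numpy as np
th=np.radians(np.linspace(-5,80,18)); P=.027*np.c_[np.sin(th),np.cos(th)]
print([[round(float(-x),4),0,round(float(-z),4),0] for x,z in np.diff(P,axis=0)])
```

```text
[[-0.0024, 0, -0.0001, 0], [-0.0024, 0, 0.0001, 0], [-0.0023, 0, 0.0003, 0], [-0.0023, 0, 0.0005, 0], [-0.0022, 0, 0.0007, 0], [-0.0022, 0, 0.0009, 0], [-0.0021, 0, 0.0011, 0], [-0.002, 0, 0.0013, 0], [-0.0019, 0, 0.0014, 0], [-0.0017, 0, 0.0016, 0], [-0.0016, 0, 0.0017, 0], [-0.0014, 0, 0.0019, 0], [-0.0013, 0, 0.002, 0], [-0.0011, 0, 0.0021, 0], [-0.0009, 0, 0.0022, 0], [-0.0007, 0, 0.0022, 0], [-0.0005, 0, 0.0023, 0]]
```

>>> jog_arm([
  [[-0.0024, 0, 0.0002, 0], [-0.0024, 0, 0.0004, 0], [-0.0023, 0, 0.0006, 0], [-0.0023, 0, 0.0008, 0], [-0.0022, 0, 0.001, 0], [-0.0022, 0, 0.0011, 0], [-0.0021, 0, 0.0012, 0], [-0.002, 0, 0.0013, 0], [-0.0019, 0, 0.0014, 0]],
])

```text
time_s: 10.85
tcp_pos: [0.5482, 0.0474, 0.1491]
ee_rot: [[0.046, -0.999, -0.001], [-0.999, -0.046, -0.011], [0.011, 0.002, -1.0]]
wrist_force: [-8.8, -22.9, 39.4]
gripper_width: 0.203
gripper_force: 30.1
```

>>> jog_arm([
  [[-0.0017, 0, 0.0016, 0], [-0.0016, 0, 0.0017, 0], [-0.0014, 0, 0.0019, 0], [-0.0013, 0, 0.002, 0], [-0.0011, 0, 0.0021, 0], [-0.0009, 0, 0.0022, 0], [-0.0007, 0, 0.0022, 0], [-0.0005, 0, 0.0023, 0], [0, 0, 0, 0]],
])

```text
time_s: 11.98
tcp_pos: [0.5475, 0.0592, 0.133]
ee_rot: [[0.046, -0.999, -0.001], [-0.999, -0.046, -0.007], [0.007, 0.001, -1.0]]
wrist_force: [-12.1, -13.4, 41.4]
gripper_width: 0.204
gripper_force: 30.0
```

```bash
python3 look.py pics/f.png
```

```text
[0.5475 0.0592 0.133 ] [-0.9989 -0.0459  0.001 ] [-12.0865 -13.4122  41.3916]
wrist ((322.0, 268.5), (123.0, 46.0), 90.0) [[299.0, 207.0], [345.0, 207.0], [345.0, 330.0], [299.0, 330.0]]
wrist ((295.5, 300.0), (1.0, 38.0), 0.0) [[295.0, 319.0], [295.0, 281.0], [296.0, 281.0], [296.0, 319.0]]
scene ((339.0, 239.0), (6.0, 14.0), 90.0) [[332.0, 236.0], [346.0, 236.0], [346.0, 242.0], [332.0, 242.0]]
top ((298.0, 245.5), (7.0, 10.0), 90.0) [[293.0, 242.0], [303.0, 242.0], [303.0, 249.0], [293.0, 249.0]]
```

View pics/f.png

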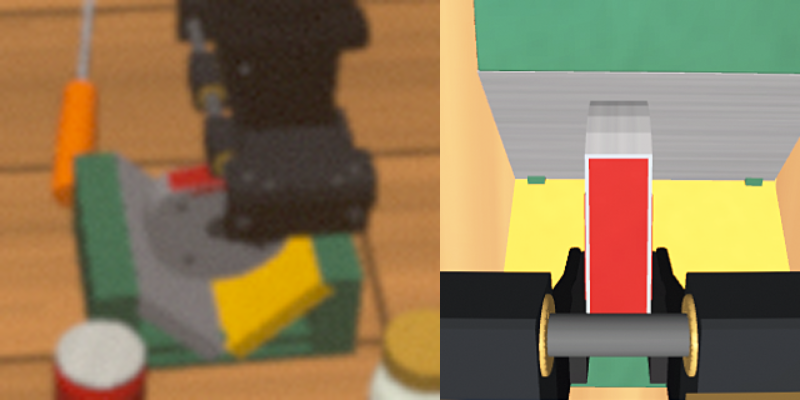

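Still the same angle: red is unmoved at (339,239) in the scene view, because pressing down on both faces locks it by friction. Instead I'll grip near the top and roll it a short way up the yellow face, pressed on that face only (about 27°, well below the height limit). Then I'll carry it back gripped to the seat, and repeat.

>>> jog_arm([
  [[0, 0, 0, 0], [0, 0, 0, 0], [0, 0, 0, 0], [0.012, 0, -0.012, 0], [0.012, 0, -0.008, 0], [0, 0, 0, 0], [0, 0, 0, 0]],
], claw=0.6)

```text
time_s: 13.0
tcp_pos: [0.5486, 0.0386, 0.1459]
ee_rot: [[0.042, -0.999, 0.0], [-0.999, -0.042, 0.0], [-0.0, -0.0, -1.0]]
wrist_force: [-0.1, 0.7, 0.3]
gripper_width: 0.6
gripper_force: 0.0
```

```bash
cat > roll.py <<'E'
import numpy as np,sys
def roll(t0,r=.026,s=.020,b=.006,n=9):
    k=np.linspace(0,1,n+1); th=np.radians(t0)+k*s/.042; q=.7071
    P=np.c_[s*k*q+r*np.sin(th),s*k*q+r*np.cos(th)]+b*np.minimum(1,k*n/3)[:,None]*np.array([q,-q])
    d=np.diff(P,axis=0); print(t0,"->",np.degrees(th[-1]).round(1),[[round(float(-x),4),0,round(float(-z),4),0] for x,z in d])
for t in map(float,sys.argv[1:]): roll(t)
E
python3 roll.py -5 22 49
```

```text
-5.0 -> 22.3 [[-0.0044, 0, -0.0002, 0], [-0.0044, 0, -0.0002, 0], [-0.0044, 0, -0.0001, 0], [-0.0029, 0, -0.0014, 0], [-0.0029, 0, -0.0014, 0], [-0.0029, 0, -0.0013, 0], [-0.0029, 0, -0.0012, 0], [-0.0029, 0, -0.0012, 0], [-0.0029, 0, -0.0011, 0]]
22.0 -> 49.3 [[-0.0042, 0, 0.0004, 0], [-0.0042, 0, 0.0005, 0], [-0.0042, 0, 0.0005, 0], [-0.0027, 0, -0.0008, 0], [-0.0027, 0, -0.0008, 0], [-0.0026, 0, -0.0007, 0], [-0.0026, 0, -0.0007, 0], [-0.0025, 0, -0.0006, 0], [-0.0025, 0, -0.0006, 0]]
49.0 -> 76.3 [[-0.0039, 0, 0.0009, 0], [-0.0038, 0, 0.0009, 0], [-0.0037, 0, 0.001, 0], [-0.0023, 0, -0.0004, 0], [-0.0022, 0, -0.0003, 0], [-0.0021, 0, -0.0003, 0], [-0.0021, 0, -0.0003, 0], [-0.002, 0, -0.0003, 0], [-0.0019, 0, -0.0002, 0]]
```

>>> jog_arm([
  [[0.0045, 0, -0.002, 0], [0, 0, 0, 0], [0, 0, 0, 0]],
])

```text
time_s: 13.38
tcp_pos: [0.5488, 0.0344, 0.1477]
ee_rot: [[0.043, -0.999, -0.0], [-0.999, -0.043, -0.0], [0.0, 0.0, -1.0]]
wrist_force: [-0.1, -1.0, -0.7]
gripper_width: 0.6
gripper_force: 0.0
```

>>> jog_arm([
  [[0, 0, 0, 0], [0, 0, 0, 0], [0, 0, 0, 0], [0, 0, 0, 0], [0, 0, 0, 0]],
], claw=0)

```text
time_s: 14.0
tcp_pos: [0.5487, 0.0344, 0.1478]
ee_rot: [[0.043, -0.999, -0.001], [-0.999, -0.043, -0.0], [0.0, 0.001, -1.0]]
wrist_force: [-0.3, 0.5, 1.0]
gripper_width: 0.203
gripper_force: 30.0
```

>>> jog_arm([
  [[-0.0044, 0, -0.0002, 0], [-0.0044, 0, -0.0002, 0], [-0.0044, 0, -0.0001, 0], [-0.0029, 0, -0.0014, 0], [-0.0029, 0, -0.0014, 0], [-0.0029, 0, -0.0013, 0], [-0.0029, 0, -0.0012, 0], [-0.0029, 0, -0.0012, 0], [-0.0029, 0, -0.0011, 0], [0, 0, 0, 0]],
])

```text
time_s: 15.25
tcp_pos: [0.5474, 0.0616, 0.1566]
ee_rot: [[0.043, -0.999, -0.002], [-0.999, -0.043, -0.006], [0.006, 0.002, -1.0]]
wrist_force: [1.6, -13.2, 3.0]
gripper_width: 0.205
gripper_force: 30.0
```

```bash
python3 look.py pics/g.png
```

```text
[0.5474 0.0616 0.1566] [-0.9991 -0.0429  0.0024] [  1.5709 -13.2088   2.9943]
wrist ((322.5, 300.5), (59.0, 43.0), 90.0) [[301.0, 271.0], [344.0, 271.0], [344.0, 330.0], [301.0, 330.0]]
```

View pics/g.png

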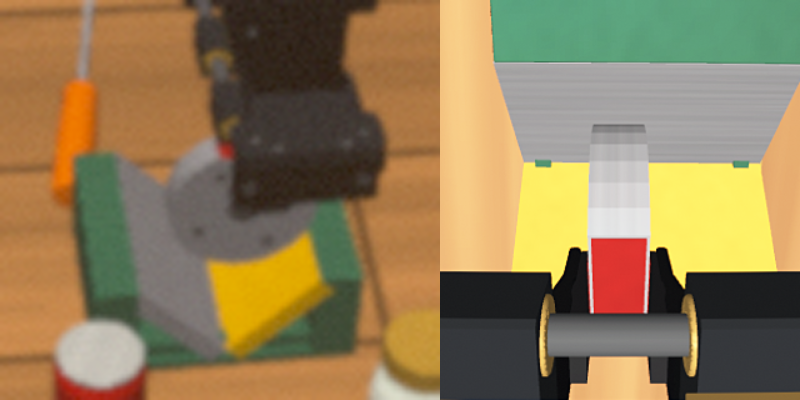

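It rolled: the flat's near edge is now at wrist row 271, which matches a flat angle of about +18° (from -9°). I'll carry it back horizontally while gripped, lower to the seat, and roll again.

>>> jog_arm([
  [[0.0055, 0, -0.001, 0], [0.005, 0, 0, 0], [0.005, 0, 0, 0], [0.004, 0, 0.003, 0], [0, 0, 0.004, 0], [0, 0, 0.003, 0], [0, 0, 0, 0]],
])

```text
time_s: 16.27
tcp_pos: [0.5485, 0.0458, 0.1471]
ee_rot: [[0.043, -0.999, 0.0], [-0.999, -0.043, 0.0], [-0.0, -0.0, -1.0]]
wrist_force: [-2.4, 1.6, -4.5]
gripper_width: 0.203
gripper_force: 30.0
```

>>> jog_arm([
  [[-0.0042, 0, 0.0004, 0], [-0.0042, 0, 0.0005, 0], [-0.0042, 0, 0.0005, 0], [-0.0027, 0, -0.0008, 0], [-0.0027, 0, -0.0008, 0], [-0.0026, 0, -0.0007, 0], [-0.0026, 0, -0.0007, 0], [-0.0025, 0, -0.0006, 0], [-0.0025, 0, -0.0006, 0], [0, 0, 0, 0]],
])

```text
time_s: 17.52
tcp_pos: [0.5474, 0.0705, 0.1505]
ee_rot: [[0.044, -0.999, -0.001], [-0.999, -0.044, -0.006], [0.006, 0.001, -1.0]]
wrist_force: [2.7, -13.3, -3.2]
gripper_width: 0.207
gripper_force: 30.0
```

```bash
cat > ang.py <<'E'
# flat angle (deg from up toward yellow) from the near corner of the red seen by the wrist camera
from h import *
np.set_printoptions(precision=4,suppress=True)
W=camera_model("wrist"); s=sense(); w=capture("wrist"); q=s["tcp_pos"]; print(q,s["wrist_force"])
u=lambda p: -.0419*(p[0]-.549)+.9991*(p[1]-.0362)
print("grasp u,z",round(u(q)*1e3,1),round(q[2]*1e3-51,1))
k=cv2.bitwise_or(mask(w,(0,110,50),(7,255,255),(250,100,400,329)),mask(w,(172,110,50),(180,255,255),(250,100,400,329)))
R=[cv2.boundingRect(c) for c in cv2.findContours(k,0,1)[0] if cv2.contourArea(c)>30]; print("red",R)
h=cv2.cvtColor(w,cv2.COLOR_RGB2GRAY)[150:330:6,322]; print(h)
if R:
    x,y,ww,hh=max(R,key=lambda r:r[2]*r[3])
    for cu,cz in((0,71.4),(7,78.5),(14,85.4)):
        b=min(((abs(u(p:=onz(W,[(x+ww/2,y)],(cz+42*np.cos(a))/1e3)[0])*1e3-cu-42*np.sin(a))),np.degrees(a)+38.2) for a in np.radians(np.arange(-80,90,.5))); print("centre",cu,cz,"flat angle",b)
E
python3 ang.py
```

```text
[0.5474 0.0705 0.1505] [  2.6846 -13.2781  -3.2413]
grasp u,z 34.3 99.5
red [(300, 292, 47, 37)]
[160 162 120 150 174 172 192 192 192 206 207 206 218 218 218 219 230 230
 230 230 229 229 229 231  86  89  87  88  88  86]
centre 0 71.4 flat angle (np.float64(0.103103119074067), np.float64(62.2))
centre 7 78.5 flat angle (np.float64(0.12687345132359784), np.float64(45.7))
centre 14 85.4 flat angle (np.float64(0.14562930940584362), np.float64(31.700000000000003))
```

>>> jog_arm([
  [[0.005, 0, -0.001, 0], [0.005, 0, 0, 0], [0.005, 0, 0, 0], [0.003, 0, 0.003, 0], [0, 0, 0.004, 0], [0, 0, 0.004, 0], [0, 0, 0, 0]],
])

```text
time_s: 18.45
tcp_pos: [0.5483, 0.0562, 0.1403]
ee_rot: [[0.043, -0.999, 0.001], [-0.999, -0.043, 0.0], [-0.0, -0.001, -1.0]]
wrist_force: [-1.3, 1.8, -2.8]
gripper_width: 0.2
gripper_force: 30.0
```

>>> jog_arm([
  [[0, 0, 0, 0], [0, 0, 0, 0], [0, 0, 0, 0], [0.01, 0, -0.01, 0], [0.012, 0, -0.01, 0], [0, 0, -0.02, 0], [0, 0, -0.02, 0], [0, 0, 0, 0], [0, 0, 0, 0]],
], claw=0.6)

```text
time_s: 19.58
tcp_pos: [0.5485, 0.0332, 0.1994]
ee_rot: [[0.042, -0.999, -0.001], [-0.999, -0.042, 0.0], [-0.0, 0.001, -1.0]]
wrist_force: [-0.4, -0.9, -0.1]
gripper_width: 0.597
gripper_force: 0.0
```

```bash
python3 ang.py; python3 look.py pics/i.png
```

```text
[0.5485 0.0332 0.1994] [-0.4174 -0.8871 -0.0933]
grasp u,z -3.0 148.4
red [(306, 289, 31, 39)]
[138 138 137 136 136 168 162 110 161 169 185 205 204 218 218 216 230 230
 236 236 236 232 232 195  87  86  87  85  86  82]
centre 0 71.4 flat angle (np.float64(0.16229183909125225), np.float64(37.7))
centre 7 78.5 flat angle (np.float64(0.15439868365397835), np.float64(24.700000000000003))
centre 14 85.4 flat angle (np.float64(0.08977703225406941), np.float64(11.700000000000003))
[0.5484 0.0332 0.1991] [-0.9991 -0.042   0.0014] [-0.4996 -0.3136 -0.6263]
wrist ((320.0, 308.5), (37.0, 30.0), 90.0) [[305.0, 290.0], [335.0, 290.0], [335.0, 327.0], [305.0, 327.0]]
scene ((355.2000427246094, 241.60003662109375), (13.416406631469727, 3.5777084827423096), 26.56505012512207) [[348.3999938964844, 240.1999969482422], [350.0, 237.0], [362.0, 243.0], [360.3999938964844, 246.1999969482422]]
```

The flat is now at about 38°. Second grip cycle with two more rolls.

>>> jog_arm([
  [[0.0015, 0, 0.017, 0], [0, 0, 0.017, 0], [0, 0, 0.0175, 0], [0, 0, 0, 0], [0, 0, 0, 0]],
])

```text
time_s: 20.4
tcp_pos: [0.5494, 0.0323, 0.1486]
ee_rot: [[0.043, -0.999, 0.0], [-0.999, -0.043, -0.0], [0.0, -0.0, -1.0]]
wrist_force: [0.3, 0.5, -0.3]
gripper_width: 0.599
gripper_force: 0.0
```

>>> jog_arm([
  [[0, 0, 0, 0], [0, 0, 0, 0], [0, 0, 0, 0], [0, 0, 0, 0], [-0.0044, 0, -0.0002, 0], [-0.0044, 0, -0.0002, 0], [-0.0044, 0, -0.0001, 0], [-0.0029, 0, -0.0014, 0], [-0.0029, 0, -0.0014, 0], [-0.0029, 0, -0.0013, 0], [-0.0029, 0, -0.0012, 0], [-0.0029, 0, -0.0012, 0], [-0.0029, 0, -0.0011, 0], [0, 0, 0, 0]],
], claw=0)

```text
time_s: 22.15
tcp_pos: [0.5481, 0.0595, 0.1575]
ee_rot: [[0.043, -0.999, -0.001], [-0.999, -0.043, -0.006], [0.006, 0.001, -1.0]]
wrist_force: [2.1, -13.7, 4.6]
gripper_width: 0.203
gripper_force: 30.0
```

>>> jog_arm([
  [[0.0055, 0, -0.001, 0], [0.005, 0, 0, 0], [0.005, 0, 0, 0], [0.004, 0, 0.003, 0], [0, 0, 0.004, 0], [0, 0, 0.003, 0], [0, 0, 0, 0]],
])

```text
time_s: 23.02
tcp_pos: [0.5488, 0.044, 0.1484]
ee_rot: [[0.043, -0.999, 0.001], [-0.999, -0.043, 0.001], [-0.0, -0.001, -1.0]]
wrist_force: [-3.3, 2.1, 0.6]
gripper_width: 0.202
gripper_force: 30.0
```

>>> jog_arm([
  [[-0.0042, 0, 0.0004, 0], [-0.0042, 0, 0.0005, 0], [-0.0042, 0, 0.0005, 0], [-0.0027, 0, -0.0008, 0], [-0.0027, 0, -0.0008, 0], [-0.0026, 0, -0.0007, 0], [-0.0026, 0, -0.0007, 0], [-0.0025, 0, -0.0006, 0], [-0.0025, 0, -0.0006, 0], [0, 0, 0, 0]],
])

```text
time_s: 24.28
tcp_pos: [0.5476, 0.068, 0.1509]
ee_rot: [[0.044, -0.999, -0.001], [-0.999, -0.044, -0.006], [0.006, 0.001, -1.0]]
wrist_force: [1.6, -14.8, -1.3]
gripper_width: 0.205
gripper_force: 30.0
```

>>> jog_arm([
  [[0.005, 0, -0.001, 0], [0.005, 0, 0, 0], [0.005, 0, 0, 0], [0.003, 0, 0.003, 0], [0, 0, 0.004, 0], [0, 0, 0.004, 0], [0, 0, 0, 0]],
])

```text
time_s: 25.15
tcp_pos: [0.5486, 0.0546, 0.1419]
ee_rot: [[0.044, -0.999, 0.002], [-0.999, -0.044, 0.001], [-0.001, -0.002, -1.0]]
wrist_force: [-3.6, 3.9, 2.4]
gripper_width: 0.205
gripper_force: 30.0
```

>>> jog_arm([
  [[0, 0, 0, 0], [0, 0, 0, 0], [0, 0, 0, 0], [0.01, 0, -0.01, 0], [0.012, 0, -0.01, 0], [0, 0, -0.02, 0], [0, 0, -0.02, 0], [0, 0, 0, 0], [0, 0, 0, 0]],
], claw=0.6)

```text
time_s: 26.28
tcp_pos: [0.5486, 0.0309, 0.1998]
ee_rot: [[0.042, -0.999, -0.001], [-0.999, -0.042, 0.0], [-0.0, 0.001, -1.0]]
wrist_force: [-0.6, 0.2, 0.2]
gripper_width: 0.598
gripper_force: 0.0
```

```bash
python3 ang.py; python3 look.py pics/j.png
```

```text
[0.5486 0.0309 0.1998] [-0.6362  0.1965  0.1582]
grasp u,z -5.2 148.8
red []
[138 137 137 136 135 178 164 166 140 169 169 189 204 206 210 219 220 233
 234 234 234 234 229 229 230 224 224 214 214 198]
[0.5485 0.031  0.1994] [-0.9991 -0.042   0.0015] [ 0.0733  0.196  -0.993 ]
```

View pics/j.png

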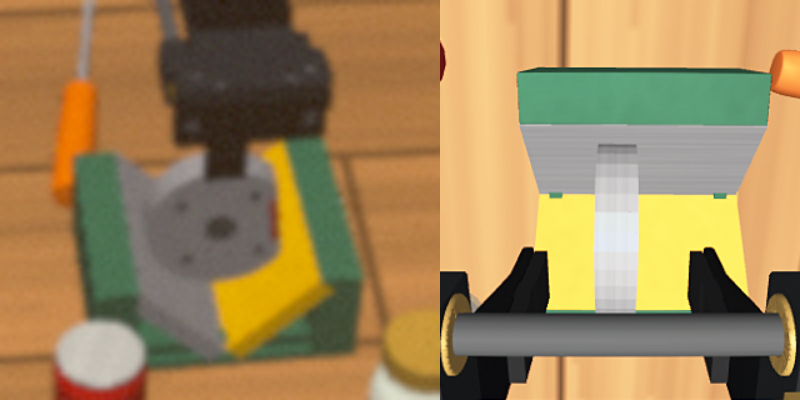

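The red is now at the right side of the disc (crop 273,220), so the flat faces about 85°. The third cycle's first roll takes it to about 110° onto its leading corner. The next roll tips it flush, after which I'll slide it down the slope to the seat.

>>> jog_arm([
  [[0, 0, 0.017, 0], [0, 0, 0.017, 0], [0, 0, 0.0175, 0], [0, 0, 0, 0], [0, 0, 0, 0]],
])

```text
time_s: 27.1
tcp_pos: [0.5494, 0.0316, 0.149]
ee_rot: [[0.043, -0.999, 0.0], [-0.999, -0.043, -0.0], [0.0, -0.0, -1.0]]
wrist_force: [-0.2, 0.6, 0.2]
gripper_width: 0.598
gripper_force: 0.0
```

>>> jog_arm([
  [[0, 0, 0, 0], [0, 0, 0, 0], [0, 0, 0, 0], [0, 0, 0, 0], [-0.0044, 0, -0.0002, 0], [-0.0044, 0, -0.0002, 0], [-0.0044, 0, -0.0001, 0], [-0.0029, 0, -0.0014, 0], [-0.0029, 0, -0.0014, 0], [-0.0032, 0, -0.001, 0], [-0.0032, 0, -0.0009, 0], [-0.0032, 0, -0.0009, 0], [-0.0032, 0, -0.0008, 0], [0, 0, 0, 0]],
], claw=0)

```text
time_s: 28.85
tcp_pos: [0.5484, 0.0605, 0.1575]
ee_rot: [[0.044, -0.999, 0.001], [-0.999, -0.044, -0.005], [0.005, -0.0, -1.0]]
wrist_force: [1.4, -11.7, 8.4]
gripper_width: 0.208
gripper_force: 30.0
```

```bash
python3 ang.py | head -3; python3 look.py pics/k.png | tail -3
```

```text
[0.5484 0.0605 0.1575] [  1.3522 -11.7336   8.3813]
grasp u,z 24.3 106.5
red []
[0.5484 0.0605 0.1575] [-0.999  -0.0437 -0.0005] [  0.7283 -11.1765   8.2193]
```

>>> jog_arm([
  [[0.005, 0, -0.001, 0], [0.005, 0, 0, 0], [0.004, 0, 0.002, 0], [0.002, 0, 0.004, 0], [0, 0, 0.004, 0], [0, 0, 0.003, 0], [0, 0, 0, 0]],
])

```text
time_s: 29.92
tcp_pos: [0.5482, 0.0473, 0.1454]
ee_rot: [[0.043, -0.999, -0.0], [-0.999, -0.043, -0.001], [0.001, 0.0, -1.0]]
wrist_force: [-4.7, -0.1, 5.1]
gripper_width: 0.208
gripper_force: 30.0
```

>>> jog_arm([
  [[-0.0025, 0, 0, 0], [-0.0025, 0, 0, 0], [-0.0025, 0, 0, 0], [-0.0025, 0, 0, 0], [-0.0025, 0, 0.0002, 0], [-0.0025, 0, 0.0002, 0], [-0.0025, 0, 0.0002, 0], [-0.0025, 0, 0.0002, 0], [-0.002, 0, 0.0015, 0], [-0.0015, 0, 0.0015, 0], [0, 0, 0, 0]],
])

```text
time_s: 31.3
tcp_pos: [0.5477, 0.0691, 0.1442]
ee_rot: [[0.045, -0.999, 0.001], [-0.999, -0.045, -0.004], [0.004, -0.001, -1.0]]
wrist_force: [-7.5, -7.2, 18.4]
gripper_width: 0.207
gripper_force: 30.0
```

```bash
python3 ang.py | head -3; python3 look.py pics/l.png | tail -3
```

```text
[0.5477 0.0691 0.1442] [-7.5261 -7.2103 18.3831]
grasp u,z 32.9 93.2
red []
[0.5477 0.0691 0.1442] [-0.999  -0.045  -0.0006] [-6.7092 -7.9507 18.4694]
```

>>> jog_arm([
  [[0.0017, 0, 0.0017, 0], [0.0017, 0, 0.0017, 0], [0.0017, 0, 0.0017, 0], [0.0017, 0, 0.0017, 0], [0.0017, 0, 0.0017, 0], [0.001, 0, 0.001, 0], [0, 0, 0, 0]],
])

```text
time_s: 32.38
tcp_pos: [0.5513, 0.0606, 0.1359]
ee_rot: [[0.046, -0.999, 0.009], [-0.999, -0.046, -0.002], [0.002, -0.009, -1.0]]
wrist_force: [-2.2, -7.3, 16.8]
gripper_width: 0.204
gripper_force: 30.0
```

>>> jog_arm([
  [[0, 0, 0, 0], [0, 0, 0, 0], [0, 0, 0, 0], [0.01, 0, -0.012, 0], [0.012, 0, -0.02, 0], [0, 0, -0.02, 0], [0, 0, -0.02, 0], [0, 0, 0, 0], [0, 0, 0, 0]],
], claw=0.6)

```text
time_s: 33.5
tcp_pos: [0.5483, 0.0389, 0.2017]
ee_rot: [[0.042, -0.999, -0.001], [-0.999, -0.042, -0.0], [0.0, 0.001, -1.0]]
wrist_force: [-0.1, 0.2, -0.8]
gripper_width: 0.603
gripper_force: 0.0
```

```bash
python3 look.py pics/m.png
python3 - <<'E'
from h import *
W=camera_model("wrist"); s=sense(); w=capture("wrist"); cv2.imwrite("pics/m_w.png",w[:,:,::-1])
g=cv2.cvtColor(w,cv2.COLOR_RGB2HSV); 
# cover silhouette: non-yellow, low-saturation pixels along its mid column on the yellow, and the steel
x=322; print([(y,*g[y,x]) for y in range(110,330,5)])
E
```

```text
[0.5483 0.0389 0.2017] [-0.9991 -0.0422  0.001 ] [-0.1484  0.2488 -0.7879]
[(110, np.uint8(17), np.uint8(120), np.uint8(244)), (115, np.uint8(17), np.uint8(119), np.uint8(244)), (120, np.uint8(17), np.uint8(121), np.uint8(246)), (125, np.uint8(74), np.uint8(113), np.uint8(171)), (130, np.uint8(74), np.uint8(112), np.uint8(164)), (135, np.uint8(73), np.uint8(112), np.uint8(164)), (140, np.uint8(73), np.uint8(112), np.uint8(164)), (145, np.uint8(73), np.uint8(110), np.uint8(163)), (150, np.uint8(73), np.uint8(110), np.uint8(162)), (155, np.uint8(73), np.uint8(111), np.uint8(161)), (160, np.uint8(73), np.uint8(110), np.uint8(160)), (165, np.uint8(72), np.uint8(77), np.uint8(158)), (170, np.uint8(0), np.uint8(3), np.uint8(168)), (175, np.uint8(0), np.uint8(3), np.uint8(164)), (180, np.uint8(0), np.uint8(5), np.uint8(166)), (185, np.uint8(170), np.uint8(5), np.uint8(168)), (190, np.uint8(15), np.uint8(4), np.uint8(137)), (195, np.uint8(165), np.uint8(3), np.uint8(163)), (200, np.uint8(0), np.uint8(1), np.uint8(176)), (205, np.uint8(15), np.uint8(3), np.uint8(185)), (210, np.uint8(20), np.
[... 457 characters left out ...]
int8(242)), (260, np.uint8(108), np.uint8(16), np.uint8(242)), (265, np.uint8(106), np.uint8(16), np.uint8(242)), (270, np.uint8(75), np.uint8(2), np.uint8(229)), (275, np.uint8(75), np.uint8(2), np.uint8(229)), (280, np.uint8(90), np.uint8(1), np.uint8(228)), (285, np.uint8(15), np.uint8(2), np.uint8(221)), (290, np.uint8(30), np.uint8(1), np.uint8(220)), (295, np.uint8(0), np.uint8(1), np.uint8(214)), (300, np.uint8(15), np.uint8(2), np.uint8(211)), (305, np.uint8(20), np.uint8(4), np.uint8(211)), (310, np.uint8(0), np.uint8(1), np.uint8(196)), (315, np.uint8(10), np.uint8(4), np.uint8(178)), (320, np.uint8(0), np.uint8(5), np.uint8(158)), (325, np.uint8(73), np.uint8(108), np.uint8(156))]
```

View pics/m.png

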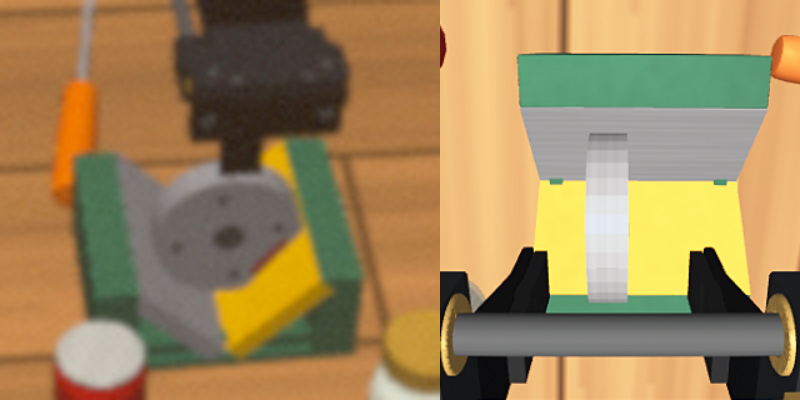

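The disc has turned so the flat lies along the yellow face, with only a thin red sliver at crop (250–288, 245–270). I'll check the seating numerically from the disc's silhouette in the wrist image.

```bash
cat > sil.py <<'E'
from h import *
from scipy.optimize import least_squares
def rim(w):  # rows where the disc's silhouette starts/ends at its mid column: texture edges
    g=cv2.GaussianBlur(cv2.cvtColor(w,cv2.COLOR_RGB2GRAY),(3,3),0).astype(float)
    return g
W=camera_model("wrist"); w=cv2.imread("pics/m_w.png")[:,:,::-1].copy()
h=cv2.cvtColor(w,cv2.COLOR_RGB2HSV)
col=slice(306,328); print("gray rows",[(y,int(w[y,306:326].mean()),int(h[y,306:326,1].mean())) for y in list(range(180,200,2))+list(range(312,330,2))])
uz=lambda p:np.array([-.0419*(p[0]-.549)+.9991*(p[1]-.0362),p[2]])
e=uz(np.array(W["eye"]))
def rows(c):  # predicted tangent rows
    out=[]
    for sgn in(-1,1):
        f=lambda y:(lambda d:abs(d[0]*(c[1]-e[1])-d[1]*(c[0]-e[0]))/np.hypot(*d)-.042)((lambda r:np.array([-.0419*r[0]+.9991*r[1],r[2]]))(ray(W,[(317,y)])[0]))
        ys=np.arange(120,420,.5); v=np.array([f(y) for y in ys]); z=np.where(np.diff(np.sign(v)))[0]; out=[ys[i] for i in z]
    return out
for n,c in(("round seat",(0,.0714)),("bedded",(.0064,.065)),("bedded 3mm up",(.0085,.0671)),("flat gap 2mm",(.005,.0664))): print(n,rows(c))
E
python3 sil.py
```

```text
gray rows [(180, 164, 4), (182, 161, 5), (184, 167, 3), (186, 141, 3), (188, 122, 3), (190, 136, 4), (192, 142, 3), (194, 163, 3), (196, 161, 3), (198, 160, 3), (312, 196, 3), (314, 185, 3), (316, 176, 3), (318, 177, 4), (320, 156, 5), (322, 132, 66), (324, 119, 110), (326, 119, 108), (328, 120, 108)]
round seat [np.float64(180.5), np.float64(320.0)]
bedded [np.float64(189.0), np.float64(324.0)]
bedded 3mm up [np.float64(193.0), np.float64(329.0)]
flat gap 2mm [np.float64(187.5), np.float64(323.0)]
```

The silhouette (rows 185.5 to 321.5) sits about 3 mm short of the bedded prediction (189, 324), so the flat isn't flush yet. I'll get the sign of the remaining angle from the bolt-hole pattern on the face in the scene view.

```bash
cat > holes.py <<'E'
from h import *
S=camera_model("scene")
X=np.array([.9991,.0419,0])
def face(p,x0=.558):
    d=ray(S,p); e=np.array(S["eye"]); o=np.array([x0,.0362,0]); t=((o-e)@X)/(d@X); q=e+d*t[:,None]-o
    return np.c_[q@[-.0419,.9991,0],q[:,2]]*1e3
def go(im,x0=.558):
    g=cv2.resize(cv2.cvtColor(im,cv2.COLOR_RGB2GRAY)[215:285,315:385],None,fx=6,fy=6,interpolation=cv2.INTER_CUBIC)
    bh=cv2.morphologyEx(g,cv2.MORPH_BLACKHAT,cv2.getStructuringElement(cv2.MORPH_ELLIPSE,(37,37)))
    c,_=cv2.findContours((bh>18).astype(np.uint8),0,1); P=[]
    for k in c:
        m=cv2.moments(k)
        if 40<m["m00"]<1500: P.append(((m["m10"]/m["m00"]+.5)/6-.5+315,(m["m01"]/m["m00"]+.5)/6-.5+215,m["m00"]))
    f=face([p[:2] for p in P],x0)
    for p,q in zip(P,f):
        if np.hypot(q[0]-3,q[1]-68)<36: print(np.round(p,1),q.round(1))
    r=cv2.bitwise_or(mask(im,(0,110,50),(9,255,255),(315,225,385,275)),mask(im,(170,110,50),(180,255,255),(315,225,385,275)))
    ys,xs=np.nonzero(r); f=face(np.c_[xs,ys],x0) if len(xs) else []
    if len(f)>5: v=cv2.fitLine(f.astype(np.float32),cv2.DIST_L2,0,.01,.01).ravel(); print("red n",len(f),"mean",f.mean(0).round(1),"dir deg",np.degrees(np.arctan2(v[1],v[0])).round(1),"ends",f[f[:,0].argmin()].round(1),f[f[:,0].argmax()].round(1))
if __name__=="__main__":
    print("start"); go(cv2.imread("pics/scene0.png")[:,:,::-1].copy())
    print("now"); im=np.mean([capture("scene") for _ in range(4)],0).astype(np.uint8); go(im)
E
python3 holes.py
```

```text
start
[345.  251.9 654.5] [ 2.2 69.2]
[335.3 246.8  73. ] [-20.5  86.8]
[353.3 243.7  55. ] [19.6 92.1]
[348.7 241.5  40.5] [ 8.9 99.9]
red n 146 mean [ -4.  109.1] dir deg 6.1 ends [-28.6 113.6] [ 20.2 109. ]
now
[348.  263.1  49. ] [10.8 33. ]
[333.9 256.4  40.5] [-22.5  57.7]
[346.8 253.9 633.5] [ 6.6 62.5]
[359.4 251.5  58.5] [35.  66.9]
[345.2 244.7  64. ] [ 1.6 91.1]
red n 7 mean [28.7 44.3] dir deg 54.2 ends [22.4 35.4] [35.1 53.1]
```

Hole pattern: start at -7.5°, now 126°, so about 9° short. It tipped back while being slid down under pressure. I'll regrip, tip past flush, lift clear, return to the seat in the air, and press straight into the face.

>>> jog_arm([
  [[0.001, 0, 0.019, 0], [0, 0, 0.019, 0], [0, 0, 0.019, 0], [0, 0, 0, 0], [0, 0, 0, 0]],
])

```text
time_s: 34.52
tcp_pos: [0.5492, 0.0384, 0.1459]
ee_rot: [[0.043, -0.999, 0.001], [-0.999, -0.043, 0.0], [-0.0, -0.001, -1.0]]
wrist_force: [-0.0, -0.1, 0.9]
gripper_width: 0.601
gripper_force: 0.0
```

>>> jog_arm([
  [[0, 0, 0, 0], [0, 0, 0, 0], [0, 0, 0, 0], [0, 0, 0, 0], [-0.002, 0, -0.0003, 0], [-0.002, 0, -0.0003, 0], [-0.002, 0, -0.0003, 0], [-0.002, 0, -0.0003, 0], [-0.002, 0, -0.0003, 0], [-0.002, 0, 0, 0], [-0.002, 0, 0.0003, 0], [-0.002, 0, 0.0005, 0], [0, 0, 0, 0]],
], claw=0)

```text
time_s: 36.15
tcp_pos: [0.5496, 0.0495, 0.1472]
ee_rot: [[0.043, -0.999, 0.001], [-0.999, -0.043, -0.008], [0.008, -0.001, -1.0]]
wrist_force: [7.6, -21.9, 1.4]
gripper_width: 0.208
gripper_force: 30.0
```

>>> jog_arm([
  [[0.004, 0, -0.0017, 0], [0.0038, 0, -0.0017, 0], [0, 0, 0, 0], [0.002, 0, 0.002, 0], [0.002, 0, 0.002, 0], [-0.0015, 0, 0.0016, 0], [-0.0015, 0, 0.0016, 0], [-0.0014, 0, 0.0017, 0], [0, 0, 0, 0]],
])

```text
time_s: 37.28
tcp_pos: [0.5487, 0.0452, 0.1435]
ee_rot: [[0.044, -0.999, 0.001], [-0.999, -0.044, -0.003], [0.004, -0.001, -1.0]]
wrist_force: [-3.4, -7.0, 11.4]
gripper_width: 0.207
gripper_force: 30.0
```

>>> jog_arm([
  [[0, 0, 0, 0], [0, 0, 0, 0], [0, 0, 0, 0], [0, 0, -0.02, 0], [0.01, 0, -0.02, 0], [0, 0, -0.02, 0], [0, 0, 0, 0]],
], claw=0.6)

```text
time_s: 38.15
tcp_pos: [0.5498, 0.0373, 0.2019]
ee_rot: [[0.043, -0.999, 0.004], [-0.999, -0.043, 0.001], [-0.001, -0.004, -1.0]]
wrist_force: [-0.9, -0.7, -0.6]
gripper_width: 0.597
gripper_force: 0.0
```

```bash
python3 holes.py
python3 - <<'E'
from h import *
w=capture("wrist"); cv2.imwrite("pics/m_w.png",w[:,:,::-1])
E
python3 sil.py
```

```text
start
[345.  251.9 654.5] [ 2.2 69.2]
[335.3 246.8  73. ] [-20.5  86.8]
[353.3 243.7  55. ] [19.6 92.1]
[348.7 241.5  40.5] [ 8.9 99.9]
red n 146 mean [ -4.  109.1] dir deg 6.1 ends [-28.6 113.6] [ 20.2 109. ]
now
[360.2 252.5  43.5] [37.2 63.7]
[347.5 253.4 586.5] [ 8.2 63.9]
gray rows [(180, 160, 3), (182, 167, 3), (184, 164, 4), (186, 162, 5), (188, 166, 3), (190, 160, 3), (192, 165, 4), (194, 111, 3), (196, 133, 3), (198, 128, 3), (312, 199, 3), (314, 198, 3), (316, 198, 3), (318, 199, 4), (320, 183, 3), (322, 180, 4), (324, 182, 4), (326, 159, 4), (328, 156, 16)]
round seat [np.float64(185.0), np.float64(325.0)]
bedded [np.float64(193.5), np.float64(329.0)]
bedded 3mm up [np.float64(197.5), np.float64(334.0)]
flat gap 2mm [np.float64(191.5), np.float64(328.0)]
```

The silhouette now matches bedded (193, 328), and the one hole found gives about 135.4°, with no red visible. I'll check the other holes with a lower threshold and compute the bar grasp.

```bash
sed -i 's/bh>18/bh>THR/; s/^S=camera/THR=18\nS=camera/' holes.py
python3 - <<'E'
import holes
from h import *
im=np.mean([capture("scene") for _ in range(4)],0).astype(np.uint8)
for t in(8,12): holes.THR=t; print(t); holes.go(im)
s=sense(); print(s["tcp_pos"],np.degrees(np.arctan2(s["ee_rot"][1,1],s["ee_rot"][0,1])),s["joints"],s["time_s"])
E
```

```text
8
[346.8 262.7 290. ] [ 8.  34.6]
[355.6 259.1 408.5] [27.9 44.1]
[334.7 254.4 263. ] [-21.   63.8]
[360.3 252.5 243.5] [37.2 63.7]
[ 347.5  253.4 1038.5] [ 8.  63.9]
[348.2 243.8 284.5] [ 8.2 93. ]
12
[346.8 262.7 172. ] [ 8.1 34.6]
[355.2 259.5  78.5] [27. 43.]
[334.7 254.4 157. ] [-21.   63.8]
[360.3 252.5 149.5] [37.2 63.8]
[347.5 253.4 893.5] [ 8.1 63.9]
[348.2 243.9 166. ] [ 8.2 92.8]
[0.54865211 0.03685817 0.19992408] -177.55379998578866 [ 2.07369898e+01  1.97460399e+01 -1.75520362e+01 -1.31286203e-03
 -5.27577664e+01 -1.82899870e+01] 38.6
```

All four holes agree: the flat is at 135.3° ± 0.3°, bedded, with the disc centre shifted by (+6, -5.3) mm. Now the straightedge: move over it and turn.

>>> jog_arm([
  [[0.0518, 0.0201, 0, 0], [0.0518, 0.0201, 0, 0], [0.0518, 0.0201, 0, 0], [0.0518, 0.0201, 0, 0], [0.0518, 0.0201, 0, 0], [0.0518, 0.0201, 0, 0], [0, 0, 0.01, 0.183], [0, 0, 0.01, 0.183], [0, 0, 0.01, 0.183], [0, 0, 0.01, 0.183], [0, 0, 0.01, 0.183], [0, 0, 0, 0.183], [0, 0, 0, 0.183], [0, 0, 0, 0.183], [0, 0, 0, 0.183], [0, 0, 0, 0], [0, 0, 0, 0]],
])

```text
time_s: 40.72
tcp_pos: [0.4416, -0.2788, 0.1504]
ee_rot: [[-1.0, 0.031, -0.0], [0.031, 1.0, -0.0], [0.0, -0.0, -1.0]]
wrist_force: [-0.3, -0.8, 0.1]
gripper_width: 0.6
gripper_force: 0.0
```

Run:
```python
from h import *
np.set_printoptions(precision=4,suppress=True)
W=camera_model("wrist"); s=sense(); w=capture("wrist"); cv2.imwrite("pics/n.png",w[:,:,::-1])
print(s["tcp_pos"],s["ee_rot"],s["time_s"])
for r in rects(mask(w,(0,0,150),(180,55,255),(100,0,560,330)),500)[:3]: print(r,onz(W,cv2.boxPoints(r),.012)[:,:2],onz(W,[r[0]],.012))
```

```text
[ 0.4416 -0.2788  0.1504] [[-0.9995  0.0309 -0.0001]
 [ 0.0309  0.9995 -0.    ]
 [ 0.0001 -0.     -1.    ]] 40.725
((321.5, 216.0), (226.0, 37.0), 90.0) [[ 0.3508 -0.2863]
 [ 0.3514 -0.2652]
 [ 0.4969 -0.2676]
 [ 0.4961 -0.2927]] [[ 0.4176 -0.2778  0.012 ]]
```

>>> jog_arm([
  [[0, 0, 0.015, 0], [0, 0, 0.015, 0], [0, 0, 0.015, 0], [0, 0, 0.015, 0], [0, 0, 0.012, 0], [0, 0, 0.0054, 0], [0, 0, 0, 0]],
])

```text
time_s: 41.65
tcp_pos: [0.4415, -0.2788, 0.0727]
ee_rot: [[-0.999, 0.033, -0.001], [0.033, 0.999, 0.0], [0.001, 0.0, -1.0]]
wrist_force: [0.4, 0.6, -0.8]
gripper_width: 0.601
gripper_force: 0.0
```

>>> jog_arm([
  [[0, 0, 0, 0], [0, 0, 0, 0], [0, 0, 0, 0], [0, 0, 0, 0], [0, 0, 0, 0]],
], claw=0)

```text
time_s: 42.28
tcp_pos: [0.4416, -0.2788, 0.0733]
ee_rot: [[-0.999, 0.033, 0.0], [0.033, 0.999, -0.0], [-0.0, -0.0, -1.0]]
wrist_force: [-0.2, -0.1, 1.8]
gripper_width: 0.251
gripper_force: 30.0
```

Gripped (21.8 mm). Lift, turn back, and carry to about 40 mm in front of the cover.

>>> jog_arm([
  [[0, 0, -0.042, 0], [0, 0, -0.042, 0], [0, 0, -0.042, -0.183], [0, 0, 0, -0.183], [0, 0, 0, -0.183], [0, 0, 0, -0.183], [0, 0, 0, -0.183], [0, 0, 0, -0.183], [0, 0, 0, -0.183], [0, 0, 0, -0.183], [0, 0, 0, -0.183], [-0.0517, -0.012, 0, 0], [-0.0517, -0.012, 0, 0], [-0.0517, -0.012, 0, 0], [-0.0517, -0.012, 0, 0], [-0.0517, -0.012, 0, 0], [-0.0517, -0.012, 0, 0], [0, 0, 0, 0], [0, 0, 0, 0]],
])

```text
time_s: 44.65
tcp_pos: [0.4996, 0.0341, 0.1985]
ee_rot: [[0.043, -0.999, -0.002], [-0.999, -0.043, -0.0], [0.0, 0.002, -1.0]]
wrist_force: [0.1, -0.1, -1.4]
gripper_width: 0.247
gripper_force: 30.0
```

Run:
```python
from station import *
import numpy as np
s=sense(); q=s["tcp_pos"]; d=np.array([.500,.0341])-q[:2]; y=s["ee_rot"][:2,1]; x=s["ee_rot"][:2,0]
print(q,s["time_s"],"yaw",np.degrees(np.arctan2(y[1],y[0])),"tool dx,dy",d@x,d@y)
```

```text
[0.49955447 0.03411    0.1984882 ] 44.65 yaw -177.54189470335885 tool dx,dy 2.9102040665754266e-05 -0.000444692564613254
```

>>> jog_arm([
  [[0, 0, 0.015, 0], [0, 0, 0.015, 0], [0, 0, 0.015, 0], [0, 0, 0.012, 0], [0, 0, 0.004, 0], [0, 0, 0.0012, 0], [0, 0, 0, 0]],
])

```text
time_s: 45.52
tcp_pos: [0.5005, 0.0342, 0.1372]
ee_rot: [[0.043, -0.999, 0.001], [-0.999, -0.043, 0.0], [-0.0, -0.001, -1.0]]
wrist_force: [0.5, 0.2, -1.9]
gripper_width: 0.245
gripper_force: 30.0
```

>>> jog_arm([
  [[0, 0, 0.001, 0], [0, 0, 0, 0], [0, 0, 0, 0]],
])

```text
time_s: 45.9
tcp_pos: [0.5003, 0.0343, 0.136]
ee_rot: [[0.043, -0.999, 0.0], [-0.999, -0.043, 0.0], [-0.0, -0.0, -1.0]]
wrist_force: [0.8, -0.9, -1.4]
gripper_width: 0.245
gripper_force: 30.0
```

>>> jog_arm([
  [[0, 0, 0.001, 0], [0, 0, 0, 0], [0, 0, 0, 0]],
])

```text
time_s: 46.28
tcp_pos: [0.5004, 0.0343, 0.1353]
ee_rot: [[0.043, -0.999, 0.0], [-0.999, -0.043, 0.0], [-0.0, -0.0, -1.0]]
wrist_force: [-1.5, 0.7, 4.7]
gripper_width: 0.248
gripper_force: 30.0
```

>>> jog_arm([
  [[0, 0, 0, 0], [0, 0, 0, 0], [0, 0, -0.01, 0], [0, 0, -0.02, 0], [0, 0, -0.02, 0], [0, 0, 0, 0], [0, 0, 0, 0]],
], claw=0.38)

```text
time_s: 47.15
tcp_pos: [0.4999, 0.0341, 0.1845]
ee_rot: [[0.042, -0.999, -0.001], [-0.999, -0.042, 0.0], [-0.0, 0.001, -1.0]]
wrist_force: [0.0, 0.2, -1.3]
gripper_width: 0.382
gripper_force: 0.0
```

```bash
cat > chk.py <<'E'
from h import *
np.set_printoptions(precision=4,suppress=True)
W=camera_model("wrist"); s=sense(); w=capture("wrist"); cv2.imwrite("pics/p.png",w[:,:,::-1]); T=camera_model("top"); t=capture("top"); cv2.imwrite("pics/pt.png",t[:,:,::-1])
print(s["tcp_pos"],s["time_s"],s["wrist_force"])
for n,im,m,box,hi in(("top",t,T,(235,240,350,300),65),("wrist",w,W,(150,60,560,330),40)):
    for r in rects(mask(im,(75,4,170),(130,hi,255),box),100)[:3]: print(n,r,"\n",onz(m,cv2.boxPoints(r),.074)[:,:2],onz(m,[r[0]],.074)[0,:2])
E
python3 chk.py
```

```text
[0.4999 0.0341 0.1845] 47.15 [ 0.0328  0.1804 -1.3454]
wrist ((222.0, 270.0), (52.0, 36.0), 90.0) 
 [[0.5653 0.0238]
 [0.5451 0.0229]
 [0.5458 0.0548]
 [0.5669 0.0558]] [0.5557 0.0389]
```

Released, resting on both shoulders (4.7 N contact was felt on lowering). I'll turn so the two open fingers straddle along y and push the bar squarely from the robot side.

>>> jog_arm([
  [[0, 0.0165, 0, 0], [0, 0.0165, 0, 0], [0, 0, 0, 0.1745], [0, 0, 0, 0.1745], [0, 0, 0, 0.1745], [0, 0, 0, 0.1745], [0, 0, 0, 0.1745], [0, 0, 0, 0.1745], [0, 0, 0, 0.1745], [0, 0, 0, 0.1745], [0, 0, 0, 0.1745], [0, 0, 0, 0], [0, 0, 0, 0]],
], claw=0.8)

```text
time_s: 48.88
tcp_pos: [0.4671, 0.0327, 0.1845]
ee_rot: [[-0.999, -0.045, -0.001], [-0.045, 0.999, -0.0], [0.001, -0.0, -1.0]]
wrist_force: [0.5, 0.1, 1.0]
gripper_width: 0.8
gripper_force: 0.0
```

Run:
```python
from h import *
np.set_printoptions(precision=4,suppress=True)
s=sense(); print(s["tcp_pos"],s["ee_rot"],s["time_s"])
T=camera_model("top"); t=capture("top"); h=cv2.cvtColor(t,cv2.COLOR_RGB2HSV)
# world rows: x profile along the shoulder centre lines, bar edges on z=.074
for u in(.062,-.062):
    for xx in np.arange(.47,.55,.006):
        p=np.array([xx-.0426*u,.0362+.0426*(xx-.549)+u,.074]); c=np.array(T["rotation"]).T@(p-T["eye"]); k=cv2.projectPoints(c.reshape(1,1,3),np.zeros(3),np.zeros(3),K(T),np.array([T["k1"],0,0,0,0]))[0].ravel()
        print(round(u,3),round(xx,3),k.round(1),h[int(round(k[1])),int(round(k[0]))])
```

```text
[0.4671 0.0327 0.1845] [[-0.999  -0.0453 -0.0008]
 [-0.0453  0.999  -0.0003]
 [ 0.0008 -0.0003 -1.    ]] 48.875
0.062 0.47 [258.8 286.5] [16 83 83]
0.062 0.476 [258.8 283.5] [14 81 85]
0.062 0.482 [258.8 280.4] [14 82 87]
0.062 0.488 [258.8 277.4] [15 82 87]
0.062 0.494 [258.7 274.4] [14 84 88]
0.062 0.5 [258.7 271.4] [14 87 88]
0.062 0.506 [258.7 268.4] [14 82 87]
0.062 0.512 [258.7 265.3] [13 86 86]
0.062 0.518 [258.7 262.3] [13 86 86]
0.062 0.524 [258.7 259.3] [14 87 82]
0.062 0.53 [258.7 256.3] [ 15  78 102]
0.062 0.536 [258.7 253.3] [ 14  82 100]
0.062 0.542 [258.7 250.4] [ 66  78 108]
0.062 0.548 [258.7 247.4] [ 68  87 109]
-0.062 0.47 [321.3 285.6] [10 34 67]
-0.062 0.476 [321.3 282.5] [10 34 67]
-0.062 0.482 [321.2 279.5] [11 31 66]
-0.062 0.488 [321.2 276.5] [10 34 67]
-0.062 0.494 [321.1 273.5] [10 34 67]
-0.062 0.5 [321.1 270.5] [12 39 65]
-0.062 0.506 [321.  267.5] [10 33 69]
-0.062 0.512 [321.  264.4] [11 43 65]
-0.062 0.518 [320.9 261.4] [ 69  87 109]
-0.062 0.524 [320.9 258.4] [ 68  85 108]
-0.062 0.53 [320.8 255.4] [ 68  85 111]
-0.062 0.536 [320.8 252.5] [ 68  82 109]
-0.062 0.542 [320.8 249.5] [ 68  85 111]
-0.062 0.548 [320.7 246.5] [ 67  84 109]
```

>>> jog_arm([
  [[0, 0, 0.015, 0], [0, 0, 0.015, 0], [0, 0, 0.012, 0], [0, 0, 0.0065, 0], [0, 0, 0, 0], [-0.005, 0, 0, 0], [-0.005, 0, 0, 0], [-0.005, 0, 0, 0], [-0.005, 0, 0, 0], [-0.005, 0, 0, 0], [-0.005, 0, 0, 0], [-0.004, 0, 0, 0], [0, 0, 0, 0], [0, 0, 0, 0]],
])

```text
time_s: 50.68
tcp_pos: [0.5017, 0.0344, 0.1364]
ee_rot: [[-0.999, -0.043, 0.001], [-0.043, 0.999, 0.0], [-0.001, 0.0, -1.0]]
wrist_force: [0.1, 0.6, 0.1]
gripper_width: 0.799
gripper_force: 0.0
```

Run:
```python
from h import *
np.set_printoptions(precision=4,suppress=True)
s=sense(); print(s["tcp_pos"],s["ee_rot"][:2,1],s["wrist_force"],s["moment"],s["time_s"])
S=camera_model("scene"); im=capture("scene"); cv2.imwrite("pics/q.png",im[:,:,::-1]); h=cv2.cvtColor(im,cv2.COLOR_RGB2HSV)
for u in(.062,-.062):
    o=[]
    for xx in np.arange(.49,.56,.005):
        p=np.array([xx-.0426*u,.0362+.0426*(xx-.549)+u,.074]); c=np.array(S["rotation"]).T@(p-S["eye"]); k=cv2.projectPoints(c.reshape(1,1,3),np.zeros(3),np.zeros(3),K(S),np.array([S["k1"],0,0,0,0]))[0].ravel()
        o.append((round(float(xx),3),*map(int,h[int(round(k[1])),int(round(k[0]))])))
    print(u,o)
```

```text
[0.5017 0.0344 0.1364] [-0.043   0.9991] [0.0681 0.626  0.0624] [ 0.0305 -0.0438  0.0356] 50.675
0.062 [(0.49, 18, 126, 146), (0.495, 42, 78, 111), (0.5, 65, 82, 112), (0.505, 66, 81, 113), (0.51, 66, 78, 115), (0.515, 44, 21, 156), (0.52, 25, 18, 180), (0.525, 21, 18, 198), (0.53, 21, 18, 199), (0.535, 20, 22, 175), (0.54, 22, 27, 143), (0.545, 23, 24, 129), (0.55, 56, 50, 108), (0.555, 66, 82, 109), (0.56, 64, 83, 110)]
-0.062 [(0.49, 14, 178, 152), (0.495, 53, 71, 112), (0.5, 62, 81, 113), (0.505, 66, 81, 110), (0.51, 62, 58, 118), (0.515, 39, 19, 176), (0.52, 24, 20, 196), (0.525, 18, 17, 199), (0.53, 22, 20, 195), (0.535, 23, 22, 195), (0.54, 18, 24, 141), (0.545, 18, 30, 129), (0.55, 63, 56, 110), (0.555, 66, 86, 113), (0.56, 67, 87, 112)]
```

The bar lies square on both shoulders, top from x≈0.5135 to 0.537 on both sides, a few mm short of the cover. Easing it up.

>>> jog_arm([
  [[-0.001, 0, 0, 0], [-0.001, 0, 0, 0], [0, 0, 0, 0]],
])

```text
time_s: 51.1
tcp_pos: [0.5029, 0.0342, 0.1363]
ee_rot: [[-0.999, -0.043, -0.001], [-0.043, 0.999, -0.0], [0.001, -0.0, -1.0]]
wrist_force: [-2.1, -0.3, 1.7]
gripper_width: 0.803
gripper_force: 0.9
```

>>> jog_arm([
  [[-0.001, 0, 0, 0], [0, 0, 0, 0]],
])

```text
time_s: 51.35
tcp_pos: [0.5044, 0.0344, 0.1363]
ee_rot: [[-0.999, -0.043, 0.0], [-0.043, 0.999, 0.0], [-0.0, 0.0, -1.0]]
wrist_force: [-0.9, -0.6, 0.3]
gripper_width: 0.799
gripper_force: 0.4
```

>>> jog_arm([
  [[-0.001, 0, 0, 0], [0, 0, 0, 0]],
])

```text
time_s: 51.6
tcp_pos: [0.5055, 0.0344, 0.1363]
ee_rot: [[-0.999, -0.043, 0.0], [-0.043, 0.999, 0.0], [-0.0, 0.0, -1.0]]
wrist_force: [0.1, -0.8, 0.8]
gripper_width: 0.8
gripper_force: 0.3
```

>>> jog_arm([
  [[-0.001, 0, 0, 0], [0, 0, 0, 0]],
])

```text
time_s: 51.85
tcp_pos: [0.5065, 0.0345, 0.1363]
ee_rot: [[-0.999, -0.043, 0.0], [-0.043, 0.999, 0.0], [-0.0, 0.0, -1.0]]
wrist_force: [-0.6, -0.4, -0.1]
gripper_width: 0.802
gripper_force: 0.3
```

>>> jog_arm([
  [[-0.001, 0, 0, 0], [0, 0, 0, 0]],
])

```text
time_s: 52.1
tcp_pos: [0.5072, 0.0345, 0.1363]
ee_rot: [[-0.999, -0.043, -0.0], [-0.043, 0.999, -0.0], [0.0, -0.0, -1.0]]
wrist_force: [-1.5, 0.3, 0.3]
gripper_width: 0.801
gripper_force: 0.6
```

>>> jog_arm([
  [[-0.001, 0, 0, 0], [0, 0, 0, 0]],
])

```text
time_s: 52.35
tcp_pos: [0.5076, 0.0344, 0.1363]
ee_rot: [[-0.999, -0.043, -0.002], [-0.043, 0.999, -0.0], [0.002, -0.0, -1.0]]
wrist_force: [-3.6, 0.5, 1.9]
gripper_width: 0.798
gripper_force: 2.0
```

>>> jog_arm([
  [[-0.001, 0, 0, 0], [0, 0, 0, 0]],
])

```text
time_s: 52.6
tcp_pos: [0.5081, 0.0344, 0.1363]
ee_rot: [[-0.999, -0.043, -0.003], [-0.043, 0.999, -0.001], [0.003, -0.0, -1.0]]
wrist_force: [-5.5, 1.3, 3.9]
gripper_width: 0.801
gripper_force: 3.0
```

```bash
cat > gap.py <<'E'
from h import *
np.set_printoptions(precision=4,suppress=True)
s=sense(); print(s["tcp_pos"],s["wrist_force"],s["time_s"])
S=camera_model("scene"); im=np.mean([capture("scene") for _ in range(3)],0).astype(np.uint8); h=cv2.cvtColor(im,cv2.COLOR_RGB2HSV)
for u in(.062,-.062):
    o=[]
    for xx in np.arange(.505,.565,.0025):
        p=np.array([xx-.0426*u,.0362+.0426*(xx-.549)+u,.074]); c=np.array(S["rotation"]).T@(p-S["eye"]); k=cv2.projectPoints(c.reshape(1,1,3),np.zeros(3),np.zeros(3),K(S),np.array([S["k1"],0,0,0,0]))[0].ravel()
        o.append((round(float(xx)*1e3,1),int(cv2.getRectSubPix(h[:,:,2].copy(),(1,1),tuple(map(float,k)))[0,0])))
    print(u,o)
import holes; holes.THR=10; holes.go(im)
E
python3 gap.py
```

```text
[0.5081 0.0344 0.1363] [-5.481   1.3278  3.9428] 52.6
0.062 [(505.0, 111), (507.5, 110), (510.0, 111), (512.5, 113), (515.0, 117), (517.5, 128), (520.0, 146), (522.5, 170), (525.0, 185), (527.5, 194), (530.0, 197), (532.5, 198), (535.0, 196), (537.5, 192), (540.0, 182), (542.5, 159), (545.0, 141), (547.5, 132), (550.0, 130), (552.5, 126), (555.0, 120), (557.5, 114), (560.0, 114), (562.5, 113)]
-0.062 [(505.0, 111), (507.5, 111), (510.0, 112), (512.5, 111), (515.0, 113), (517.5, 124), (520.0, 145), (522.5, 174), (525.0, 190), (527.5, 196), (530.0, 197), (532.5, 197), (535.0, 196), (537.5, 192), (540.0, 181), (542.5, 157), (545.0, 140), (547.5, 131), (550.0, 128), (552.5, 125), (555.0, 120), (557.5, 116), (560.0, 115), (562.5, 113)]
[346.8 262.9 239.5] [ 8. 34.]
[355.7 259.2 259.5] [28.  43.7]
[334.6 254.7 179. ] [-21.   62.8]
[360.1 252.7 202.5] [37.  63.1]
[347.4 253.6 922.5] [ 8.  63.3]
[348.  244.2 238.5] [ 7.7 91.9]
```

Contact: the force rose to 5.5 N at TCP x=0.508, as predicted (0.5085), and both bar ends are at equal x. Backing off and rising clear.

>>> jog_arm([
  [[0.004, 0, 0, 0], [0.012, 0, 0, 0], [0.015, 0, 0, 0], [0, 0, -0.03, 0], [0, 0, -0.04, 0], [0.04, 0, -0.04, 0], [0.04, 0, -0.03, 0], [0, 0, 0, 0], [0, 0, 0, 0]],
])

```text
time_s: 53.88
tcp_pos: [0.3979, 0.0298, 0.2763]
ee_rot: [[-0.999, -0.043, 0.001], [-0.043, 0.999, 0.001], [-0.001, 0.001, -1.0]]
wrist_force: [0.7, 0.3, -0.4]
gripper_width: 0.799
gripper_force: 0.0
```

```bash
python3 gap.py
python3 - <<'E'
from h import *
T=camera_model("top"); t=capture("top"); m=mask(t,(0,0,150),(180,60,255),(230,235,355,300))
for r in rects(m): b=onz(T,cv2.boxPoints(r),.074)[:,:2]; print(r,b.round(4).tolist(),onz(T,[r[0]],.074))
E
```

```text
[0.3979 0.0298 0.2763] [ 0.6943  0.3115 -0.4127] 53.875
0.062 [(505.0, 111), (507.5, 112), (510.0, 112), (512.5, 112), (515.0, 114), (517.5, 125), (520.0, 143), (522.5, 169), (525.0, 186), (527.5, 196), (530.0, 199), (532.5, 198), (535.0, 197), (537.5, 193), (540.0, 181), (542.5, 157), (545.0, 139), (547.5, 130), (550.0, 127), (552.5, 123), (555.0, 118), (557.5, 114), (560.0, 114), (562.5, 114)]
-0.062 [(505.0, 111), (507.5, 111), (510.0, 111), (512.5, 112), (515.0, 118), (517.5, 130), (520.0, 150), (522.5, 176), (525.0, 189), (527.5, 195), (530.0, 197), (532.5, 197), (535.0, 196), (537.5, 192), (540.0, 180), (542.5, 157), (545.0, 140), (547.5, 131), (550.0, 127), (552.5, 123), (555.0, 118), (557.5, 114), (560.0, 113), (562.5, 113)]
[346.8 262.8 225. ] [ 8.  34.2]
[354.  260.5 148. ] [24.3 40.1]
[334.7 254.6 200.5] [-20.8  63.1]
[360.2 252.6 220. ] [37.1 63.4]
[347.4 253.6 909. ] [ 8.  63.3]
[348.2 244.1 195. ] [ 8.2 92. ]
((289.5064392089844, 256.35443115234375), (11.343579292297363, 89.16706848144531), 88.9583740234375) [[0.5363, 0.1255], [0.5446, -0.0526], [0.5218, -0.0535], [0.5136, 0.1241]] [[0.52906817 0.03588536 0.074     ]]
((288.5, 244.5), (7.0, 13.0), 90.0) [[0.5595, 0.052], [0.5602, 0.0259], [0.5461, 0.0255], [0.5454, 0.0515]] [[0.55280236 0.03870206 0.074     ]]
```

Bar centred at (0.529, 0.036) with a yaw matching the cradle (2.6°), flush against the cover, which is still bedded with its angle unchanged. Handing in.

```bash
python3 -c "
from station import *
print(finish_job())"
```

```text
the job is handed in; nothing more can be done
None
```

I rolled the cover onto the yellow face and laid the straightedge across both green shoulders, centred and flush against its front face, then handed the job in at about 54 s; my last checks showed the cover still bedded, but the hand-in returned no verdict.

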